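# Coffee bar: stack the stock packs, bin the empties

## Robot

A 6-joint arm with a two-finger parallel gripper is mounted at the origin on the work surface. World frame = base frame: x ahead of the robot, y to its left, z up, the work surface at z = 0. Lengths are in mm, angles in degrees, forces in N, time in s.
With the tool pointing down it reaches from about 350 to 875 mm from the base axis. Payload 15.5 kg.
Tool frame: the origin (TCP) lies where the fingers leave the gripper's body, on its centre line; the fingertips stand 73 mm ahead of it and the grasp point (between the pads) lies 54 mm ahead of it (env.nose_length is the distance from the TCP to the fingertips, in mm); z points along the fingers, y is the direction in which the jaws open and shut (so a half turn about z gives the same grasp; the last joint's range is limited). The gripper opens to 85 mm and grips with 20 to 120 N. Pads are 22 mm wide; open, the fingers measure 114 mm over their backs; the gripper's body (76 mm by 85 mm) begins 54 mm behind the grasp point. The pads swing forward as they close: fully open they stand 13 mm farther back than shut.
Start: joints at [68.44, 28.281, 77.091, -0, 74.628, -5.472], TCP at [173.198, 600.524, 303.877] pointing down, gripper open.
Joint ranges: [-166.48, 166.48], [-47.26, 123.95], [12.59, 153.08], [-70.14, 250.14], [6.76, 159.57], [-176.63, 176.63]. Speed limits (degrees/s): [108.29, 108.29, 147.25, 172.46, 172.46, 172.46].

## Interface

Orientations are given as a 3x3 rotation matrix whose columns are the frame's x, y, z axes.
In Python, from bench import env, optics gives the robot as it stands.
- The arm moves only by the shell command python3 -m inch 'ROWS' [FORCE]. ROWS is JSON, a list of rows, each a list of 7 numbers: the closure in counts, from 0 (fully open) to 255 (shut), then the shift along the tool's x, y, z in m, then the turn, a rotation vector about the tool's x, y, z in rad. In form: [[fingers, x, y, z, ax, ay, az], ...]. A call has 1 to 12 rows; each row is the pose to reach, as a shift and turn from the pose commanded when the call began, along the tool's axes at that moment; what a row does not reach only later rows make up. A row lasts 1/12 s, in which the tool goes at most 41.7 mm and 7.16 degrees, less where a joint would pass 70% of its speed; a pose out of reach is approached as far as the arm can. A call with a gripper value outside its range is refused whole. The fingers move at their own pace and stop on an object; FORCE is the grip in N (left out, the last holds). Time passes only in rows, so rows that repeat a pose let the fingers close. It gives the time, the measured TCP pose, the force and the opening at its end, in the units of the state.
- env.get_state(): the state, without advancing time (a new reading comes with each control period).
- optics.camera(name): name is "scene" or "top"; returns a dict with "pixels" (420x560x3 uint8, blue, green, red), "camera_matrix" (3x3 intrinsics, pixels), "R" (3x3) and "t" (3): a world point X has camera coordinates R X + t. Camera axes: x right, y down, z forward; pixel columns grow to the right and rows downward; lengths in mm; the calibration is good to about 2 mm. A picture is of the moment at which its call begins. There is no depth.
- env.job_done(): hands the job in, once; it reports no verdict.
The state is a dict: "clock": time; "joint_pos": joint angles; "joint_velocities": joint speeds; "joint_torque": joint torques, N m; "position": TCP position; "orientation": TCP orientation; "contact_force": force on the tool from outside, world axes, zero at the start; "ft_torque": the same for the moment, N m; "grip_width": finger opening in mm.
Only numpy, scipy, OpenCV 4.12 (cv2) and the standard library are available. Lean on these libraries where they do the work, as an engineer would, in place of code of your own. Each camera call takes 0.05 s, during which the arm holds its last target.

## Task

Tidy the coffee bar: drop every empty open can into the grey crate, and stack all the full packs (carton, oblong tin, wooden box, tub, round tin, whichever are there) in one upright pile on the middle of the dark wooden board, widest base at the bottom and each next one smaller, the oblong ones with their long sides along the board and their tops up. Leave the cup, tamper, pitcher, saucers, bottle and brush where they are.

Things in the scene. Friction and masses are not known exactly. Their poses are not given: they have to be found in the camera images.
- carton_c (a point): centre of the full flat cardboard carton of paper filters with a tape strip, the widest base: 180 long x 66 wide x 44 high mm, closed flat top and flat base; starts on the counter with its flat base down; x axis along its length, z axis up. Weighs at most 0.4 kg. May be absent.
- metal_tin_c (a point): centre of the full oblong bare-steel tin with a dark lid seam: 146 long x 62 wide x 46 high mm, closed flat top and flat base; starts on the counter with its flat base down; x axis along its length, z axis up. Weighs at most 0.4 kg. May be absent.
- wood_box_c (a point): centre of the full oblong pale wooden box with a dark joint line: 112 long x 58 wide x 42 high mm, closed flat top and flat base; starts on the counter with its flat base down; x axis along its length, z axis up. Weighs at most 0.4 kg. May be absent.
- tub_c (a point): centre of the full white plastic tub with a grey rim band: 82 long x 54 wide x 44 high mm, closed flat top and flat base; starts on the counter with its flat base down; x axis along its length, z axis up. Weighs at most 0.4 kg. May be absent.
- round_tin_c (a point): centre of the full small round steel tin with a flat closed lid, the narrowest base: 50 diameter x 50 high mm, closed flat top and flat base; starts on the counter with its flat base down; z axis up. Weighs at most 0.4 kg. May be absent.
- can1_c (a point): centre of an empty steel can, open at the top: 60 mm outside diameter, 66 mm high, wall 3 mm, 60 g; z axis along the can towards the open end. Stands upright at the start on the counter. May be absent.
- can2_c (a point): centre of an empty steel can, open at the top: 60 mm outside diameter, 66 mm high, wall 3 mm, 60 g; z axis along the can towards the open end. Stands upright at the start on the counter. May be absent.
- can3_c (a point): centre of an empty steel can, open at the top: 60 mm outside diameter, 66 mm high, wall 3 mm, 60 g; z axis along the can towards the open end. Stands upright at the start, on the stand board. May be absent.
- board_top (a point): middle of the top face of the dark wooden stand board (fixed), 210 long x 90 wide x 20 mm high; x axis along its length, z up; the counter is 20 mm below this point
- crate: grey slatted crate for empties (fixed), open at the top: outside 230 along x, 160 along y, 85 mm high, walls and floor 6 mm; origin at the centre of its underside on the counter
- cup: white espresso cup upside down, 72 mm diameter, 54 mm high, handle along its +x to 56 mm from the axis; origin centre of underside; not part of the job
- tamper: dark steel tamper, 58 mm diameter foot, 62 mm high with a knob; origin centre of underside; not part of the job
- pitcher: steel milk pitcher, 92 mm diameter, 107 mm high, handle along +y to 83 mm; origin centre of underside; not part of the job
- saucers: pile of white saucers, 136 mm diameter, 34 mm high; origin centre of underside; not part of the job
- syrup: amber bottle, 68 mm diameter, 210 mm high; origin centre of underside; not part of the job
- brush: small counter brush lying down, about 170 mm long along its x axis; not part of the job
Not all that is in view belongs to the job. Leave any blue look-alike of the part that bears can1_c alone.

How it is judged (in metres and radians):
At the end, for the whole second after the job is handed in: All packs present form one pile on the board, wider below narrower, each centre within 40 mm of the board's middle in plan, tilt under 0.15 rad, lengths within 0.3 rad of the board's; all cans present are inside the crate, centres below the rim; all at rest (horizontal distance between each of carton_c, metal_tin_c, wood_box_c, tub_c, round_tin_c and board_top below 0.04 m and angle between each of carton_c, metal_tin_c, wood_box_c, tub_c, round_tin_c's own z axis and vertical below 0.15 rad and linear speed of each of carton, metal_tin, wood_box, tub, round_tin below 0.02 m/s and angle between the x axis of each of carton_c, metal_tin_c, wood_box_c, tub_c and the x axis of board_top, either way round below 0.3 rad and z of each of carton_c, tub_c in the frame of board_top above 0.017 m and z of metal_tin_c in the frame of carton_c above 0.039 m and z of wood_box_c in the frame of carton_c above 0.037 m and z of tub_c in the frame of carton_c above 0.038 m and z of round_tin_c in the frame of carton_c above 0.041 m and z of metal_tin_c in the frame of board_top above 0.018 m and z of wood_box_c in the frame of metal_tin_c above 0.038 m and z of tub_c in the frame of metal_tin_c above 0.039 m and z of round_tin_c in the frame of metal_tin_c above 0.042 m and z of wood_box_c in the frame of board_top above 0.016 m and z of tub_c in the frame of wood_box_c above 0.037 m and z of round_tin_c in the frame of wood_box_c above 0.04 m and z of round_tin_c in the frame of tub_c above 0.041 m and z of round_tin_c in the frame of board_top above 0.02 m and x of can1_c in the frame of crate between -0.115 and 0.115 m and y of can1_c in the frame of crate between -0.08 and 0.08 m and z of can1_c in the frame of crate between 0.01 and 0.085 m and linear speed of each of can1, can2, can3 below 0.03 m/s and x of can2_c in the frame of crate between -0.115 and 0.115 m and y of can2_c in the frame of crate between -0.08 and 0.08 m and z of can2_c in the frame of crate between 0.01 and 0.085 m and x of can3_c in the frame of crate between -0.115 and 0.115 m and y of can3_c in the frame of crate between -0.08 and 0.08 m and z of can3_c in the frame of crate between 0.01 and 0.085 m); the robot touches nothing.
It fails at once if a bystander (cup, tamper, pitcher, saucers, bottle, brush) was moved more than 60 mm or knocked over (distance of any of cup, tamper, pitcher, saucers, syrup, brush from where it was at the start of the episode above 0.06 m or angle between any of cup, tamper, pitcher, saucers, syrup's own z axis and vertical above 0.7 rad).
Of carton, metal_tin, wood_box, tub, round_tin only 4 to 5 are there at a start; the rules pass over those that are not, and their reading is None.
Of can1, can2, can3 only 2 to 3 are there at a start; the rules pass over those that are not, and their reading is None.
At some moment in a run one of can1, can2, can3 may be knocked a few centimetres aside while the robot is not near it.
Once in a run the grip may slacken for a moment while it holds something.
It also fails if it takes over 210 s, if anything falls off the work surface, if the arm or the gripper's body presses on something with over 40 N, if the wrist force passes 120 N, or if a joint passes its speed limit or range.

## Working session

There is one attempt and no reset: what is moved stays moved. The work goes in short steps, Python scripts to look and compute and a shell command to move; the robot and the scene stay as the last step left them, time stands still between calls to the robot, and variables do not carry over. Pictures are saved under pics/ and viewed, and the job is handed in when it is done.

```bash
ls; mkdir -p pics; python3 - <<'E'
from bench import env, optics
import cv2
print(env.get_state()); print(env.nose_length)
for n in("scene","top"):
    c=optics.camera(n); cv2.imwrite(f"pics/{n}0.png",c["pixels"]); print(n,c["camera_matrix"],c["R"],c["t"])
E
```

```text
pics
{'clock': 0.0, 'joint_pos': array([ 6.84391494e+01,  2.83168830e+01,  7.71294283e+01, -4.73304219e-04,
        7.46276300e+01, -5.47327668e+00]), 'joint_velocities': array([ 0.11504944, -0.03207634,  0.03769513,  0.01101177,  0.04134944,
        0.04910708]), 'joint_torque': array([ 5.39147717e-03, -8.82174683e+01, -3.83861840e+01,  2.62737713e-04,
        1.03167669e-02,  5.43039874e-06]), 'position': array([173.10143737, 600.25458964, 303.26491848]), 'orientation': array([[-9.60839856e-01,  2.77103868e-01, -4.66843650e-04],
       [ 2.77104237e-01,  9.60839109e-01, -1.20314500e-03],
       [ 1.15165503e-04, -1.28539402e-03, -9.99999167e-01]]), 'contact_force': array([-0.16114392,  0.11501677, -1.01482043]), 'ft_torque': array([-0.00162996,  0.07981585, -0.00505267]), 'grip_width': 85.40101751973225}
72.6
scene [[411.7452558    0.         282.04910104]
 [  0.         411.7452558  210.20908176]
 [  0.           0.           1.        ]] [[-0.08610674  0.99624454  0.00907983]
 [ 0.66897974  0.0645695  -0.74047072]
 [-0.73827619 -0.0576853  -0.67202729]] [  53.65011898 -314.0840287  1710.3556678 ]
top [[421.61330467   0.         276.23268275]
 [  0.         421.61330467 208.69178327]
 [  0.           0.           1.        ]] [[-0.00568748 -0.99993163 -0.01021665]
 [-0.9902504   0.00705386 -0.13912007]
 [ 0.13918263  0.0093258  -0.99022282]] [   9.65365834  519.59381158 1291.66922108]
```

View pics/scene0.png

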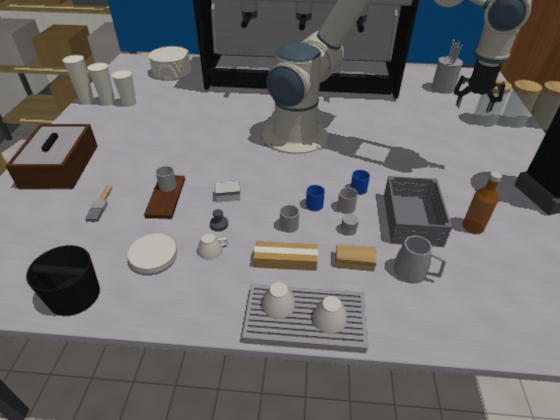

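View pics/top0.png

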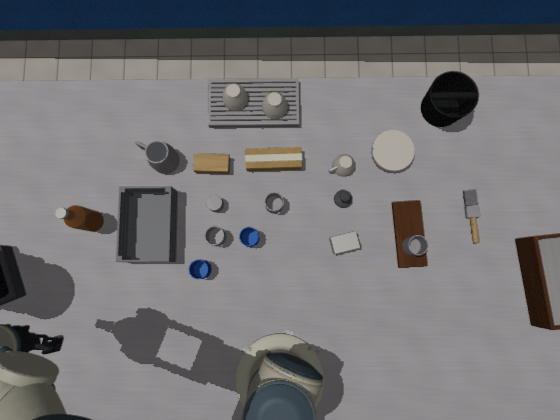

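The first views show a carton (top ~273,158), wood box (211,163), tub (345,243) and round tin (215,204). There is no oblong steel tin. Steel cans stand at (275,203), (216,236) and on the board (415,245). The two blue ones are look-alikes. I'll zoom in and measure.

```bash
cat > h.py <<'E'
import numpy as np, cv2
from bench import env, optics
def cam(n): return optics.camera(n)
def ray(c,uv):
    d=np.linalg.inv(c["camera_matrix"])@np.array([uv[0],uv[1],1.]); R=np.array(c["R"]); 
    return -R.T@np.array(c["t"]), R.T@d
def onz(c,uv,z):
    o,d=ray(c,uv); return o+d*(z-o[2])/d[2]
def tri(c1,u1,c2,u2):
    o1,d1=ray(c1,u1);o2,d2=ray(c2,u2); d1/=np.linalg.norm(d1); d2/=np.linalg.norm(d2)
    s=np.linalg.lstsq(np.c_[d1,-d2],o2-o1,rcond=None)[0]
    a=o1+s[0]*d1;b=o2+s[1]*d2
    return (a+b)/2,np.linalg.norm(a-b)
def zoom(c,x0,y0,x1,y1,f,name):
    im=cv2.resize(c["pixels"][y0:y1,x0:x1],None,fx=f,fy=f,interpolation=cv2.INTER_CUBIC)
    cv2.imwrite("pics/"+name,im)
E
python3 - <<'E'
from h import *
import pickle
c=cam("top");s=cam("scene");pickle.dump((c,s),open("c0.pkl","wb"))
zoom(c,100,120,300,290,4,"tz1.png");zoom(c,300,120,500,290,4,"tz2.png")
zoom(s,140,140,340,290,4,"sz1.png");zoom(s,240,150,440,290,4,"sz2.png")
E
```

```text
(no output)
```

View pics/tz1.png

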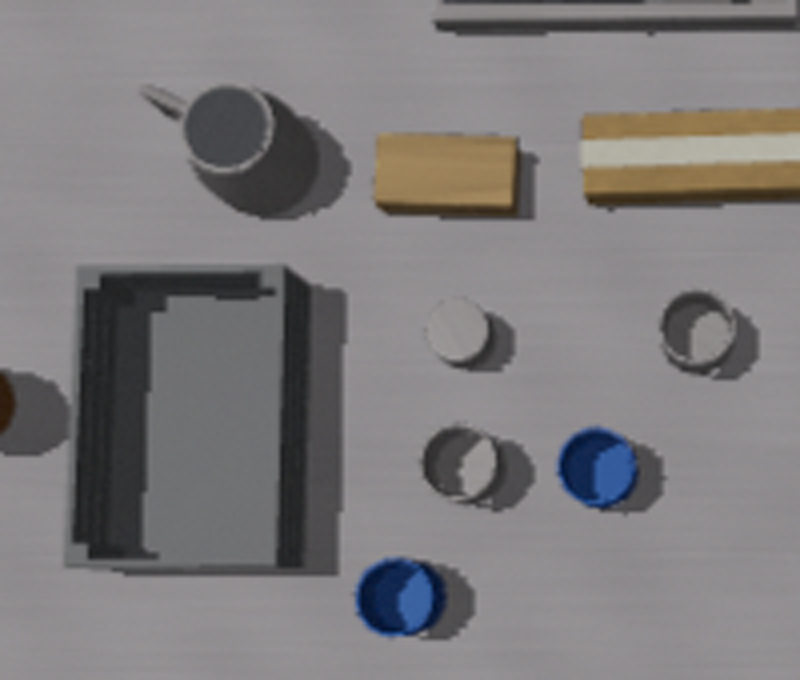

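View pics/tz2.png

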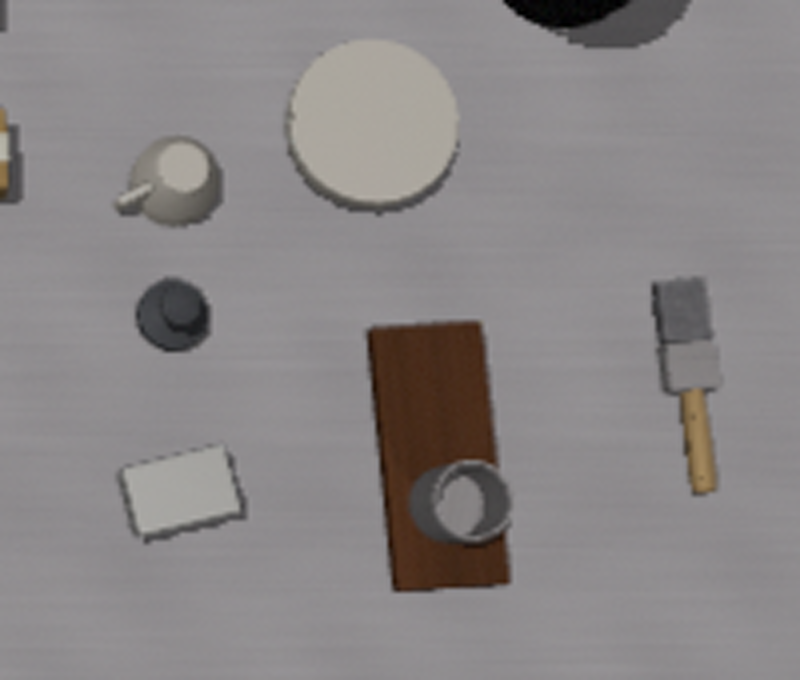

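View pics/sz1.png

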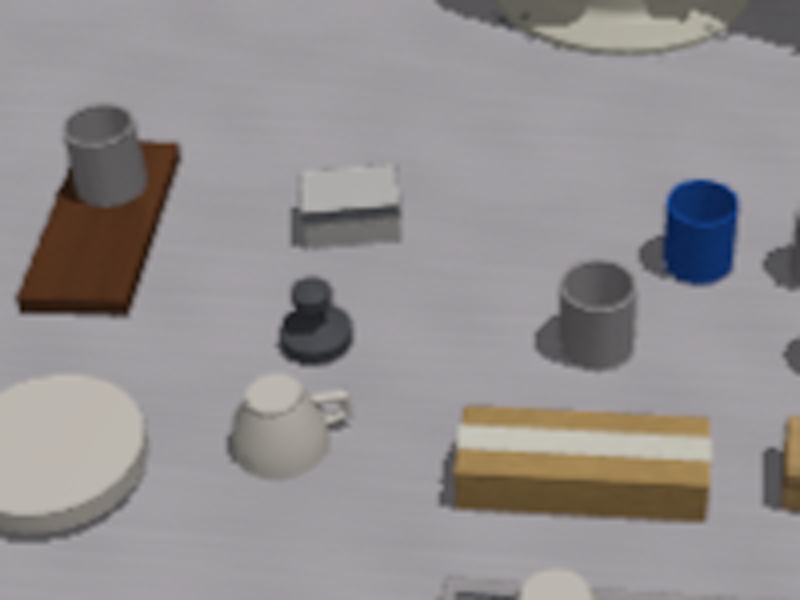

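View pics/sz2.png

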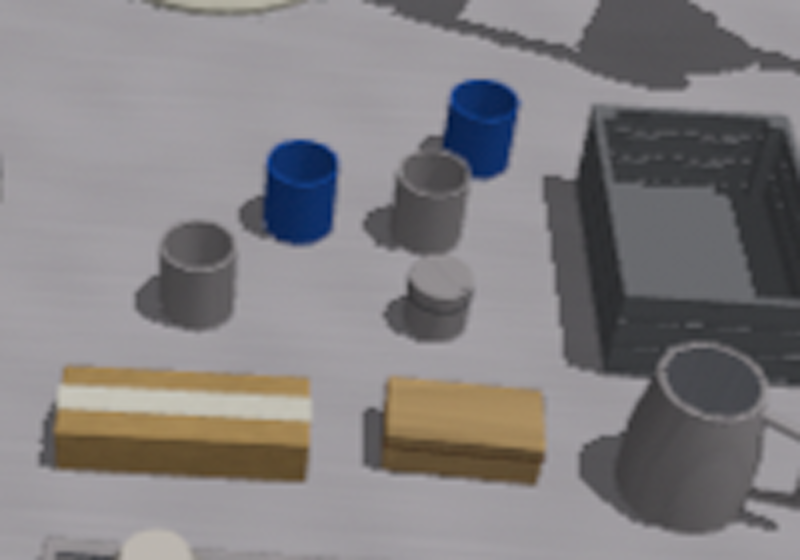

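```bash
python3 - <<'E'
from h import *
import pickle
c,s=pickle.load(open("c0.pkl","rb"))
zoom(c,225,130,325,190,8,"tz3.png"); zoom(s,370,165,460,255,6,"sz3.png")
z=lambda p,x0,y0,f=4:((p[0]+.5)/f-.5+x0,(p[1]+.5)/f-.5+y0)
T1=lambda p:z(p,100,120);T2=lambda p:z(p,300,120);S1=lambda p:z(p,140,140);S2=lambda p:z(p,240,150)
np.set_printoptions(precision=1,suppress=True)
for n,a,b in [("canA",T1((698,331)),S2((198,243))),("canB",T1((461,463)),S2((433,172))),("rtin",T1((457,331)),S2((441,278))),
 ("canC",T2((472,501)),S1((101,122)))]:
    print(n,*tri(c,a,s,b))
print("camtop",ray(c,(0,0))[0])
tubT=[(122,467),(225,447),(241,513),(140,536)];tubS=[(400,207),(300,212),(300,172),(396,165)]
tb=[(368,326),(481,321),(509,582),(393,590)];sb=[(128,305),(20,299),(66,145),(178,143)]
for a,b in zip(tubT,tubS):print("tub",*tri(c,T2(a),s,S1(b)))
for a in tubT: print("tub@44",onz(c,T2(a),44))
for a,b in zip(tb,sb):print("board",*tri(c,T2(a),s,S1(b)), onz(c,T2(a),20))
for a in [(375,135),(517,137),(515,206),(375,204)]: print("wood@42",onz(c,T1(a),42))
for a,b in zip([(375,135),(517,137)],[(543,482),(383,470)]):pass
for a in [(78,268),(285,267),(280,567),(65,567)]: print("crate@85",onz(c,T1(a),85))
E
```

```text
canA [536.   13.2  60.6] 1.3668538238263666
canB [434.7 196.1  62.6] 2.927871420112383
rtin [540.  202.3  44.2] 0.3494509693511691
canC [ 400.6 -415.6   83.5] 1.4243659029515636
camtop [ 334.8   -6.1 1351.4]
tub [ 431.2 -160.2   36.6] 1.837917149821863
tub [ 446.3 -241.2   37.1] 0.8594375045834959
tub [ 394.9 -251.8   38.1] 0.7400494964395306
tub [ 377.6 -172.5   38.3] 2.1388943589100102
tub@44 [ 430.8 -160.3   44. ]
tub@44 [ 445.8 -240.4   44. ]
tub@44 [ 394.7 -251.1   44. ]
tub@44 [ 377.5 -172.9   44. ]
board [ 544.8 -363.1   12. ] 1.1844931704332093 [ 543.7 -361.6   20. ]
board [ 547.6 -451.8   13.6] 3.6653939828183457 [ 547.1 -451.5   20. ]
board [ 342.  -472.4    8.7] 11.800647928728623 [ 340.9 -462.4   20. ]
board [ 335.5 -375.3   14.3] 3.496010868010887 [ 335.2 -371.9   20. ]
wood@42 [699.6 270.6  42. ]
wood@42 [697.  156.7  42. ]
wood@42 [640.6 157.8  42. ]
wood@42 [643.1 269.3  42. ]
crate@85 [584.6 487.5  85. ]
crate@85 [584.2 328.3  85. ]
crate@85 [356.1 325.4  85. ]
crate@85 [357.  486.7  85. ]
```

View pics/tz3.png

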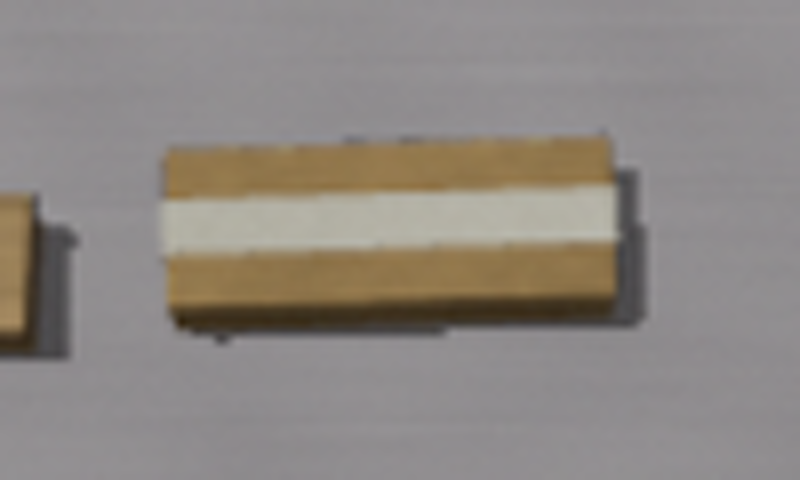

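View pics/sz3.png

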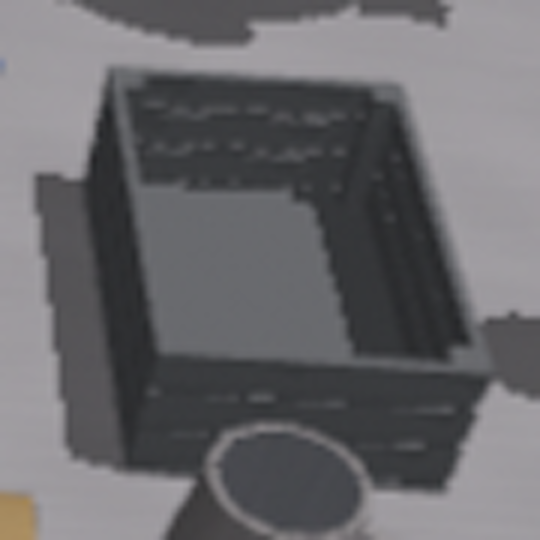

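```bash
cat >> h.py <<'E'
from scipy.spatial.transform import Rotation as Ro
np.set_printoptions(precision=3,suppress=True)
def go(*targets,full=False):
    # targets: (x,y,zTCP,phi deg of jaw axis); prints shift(m)+turn(rad) in tool axes, measured now
    s=env.get_state(); R=s["orientation"];p=s["position"]
    print("t%.2f pos"%s["clock"],p.round(1),"phi %.1f"%np.degrees(np.arctan2(R[1,1],R[0,1])),"w%.1f"%s["grip_width"],"F",s["contact_force"].round(1))
    for x,y,z,ph in targets:
        a=np.radians(ph); Y=np.array([np.cos(a),np.sin(a),0]);Z=np.array([0,0,-1.]);X=np.cross(Y,Z)
        Rt=np.c_[X,Y,Z]; print((R.T@(np.array([x,y,z])-p)/1000).round(4),Ro.from_matrix(R.T@Rt).as_rotvec().round(4))
E
python3 - <<'E'
from h import *
import pickle
c,s=pickle.load(open("c0.pkl","rb"))
z=lambda p,x0,y0,f=4:((p[0]+.5)/f-.5+x0,(p[1]+.5)/f-.5+y0)
for n,p,x0,h in [("A",(698,331),100,66),("B",(461,463),100,66),("tin",(457,331),100,50),("C",(472,501),300,86),("blue1",(598,467),100,66),("blue2",(400,597),100,66),("pit",(228,128),100,107)]:
    print(n,onz(c,z(p,x0,120),h))
for p in [(165,150),(612,138),(615,298),(168,305)]: print("carton",onz(c,z(p,225,130,8),44))
for t in [(398,-415,303,90)]: go((398,-415,303,90),(398,-415,120,90))
E
```

```text
A [535.209  12.44   66.   ]
B [434.464 194.052  66.   ]
tin [539.075 201.184  50.   ]
C [ 400.608 -415.547   86.   ]
blue1 [430.73  89.29  66.  ]
blue2 [333.355 238.758  66.   ]
pit [687.936 369.189 107.   ]
carton [714.291 104.444  44.   ]
carton [717.686 -74.228  44.   ]
carton [652.229 -74.51   44.   ]
carton [650.832 102.962  44.   ]
t0.20 pos [173.1 600.4 303.5] phi 73.9 w85.3 F [ 0.7  0.7 -0.1]
[-0.497 -0.913  0.001] [-0.001 -0.    -0.281]
[-0.497 -0.913  0.184] [-0.001 -0.    -0.281]
```

```bash
python3 - <<'E'
from h import *
go((434.5,195,200,90),(434.5,195,94,90))
E
```

```text
t0.20 pos [173.1 600.4 303.5] phi 73.9 w85.3 F [ 0.7  0.7 -0.1]
[-0.363 -0.317  0.104] [-0.001 -0.    -0.281]
[-0.363 -0.317  0.21 ] [-0.001 -0.    -0.281]
```

```bash
python3 -m inch '[[0,-0.363,-0.317,0.09,0,0,-0.281],[0,-0.363,-0.317,0.09,0,0,-0.281],[0,-0.363,-0.317,0.09,0,0,-0.281],[0,-0.363,-0.317,0.09,0,0,-0.281],[0,-0.363,-0.317,0.09,0,0,-0.281],[0,-0.363,-0.317,0.09,0,0,-0.281],[0,-0.363,-0.317,0.09,0,0,-0.281],[0,-0.363,-0.317,0.09,0,0,-0.281],[0,-0.363,-0.317,0.09,0,0,-0.281],[0,-0.363,-0.317,0.09,0,0,-0.281],[0,-0.363,-0.317,0.09,0,0,-0.281],[0,-0.363,-0.317,0.09,0,0,-0.281]]' 25
python3 - <<'E'
from h import *
go((434.5,195,150,90),(434.5,195,94,90))
E
```

```text
clock: 1.2
position: [435.1, 193.0, 213.5]
orientation: [[-1.0, 0.0, 0.0], [0.0, 1.0, -0.0], [-0.0, -0.0, -1.0]]
contact_force: [1.1, 2.0, 0.0]
grip_width: 84.8
t1.20 pos [435.1 193.  213.5] phi 90.0 w84.8 F [1.1 2.  0. ]
[0.001 0.002 0.064] [-0.  0. -0.]
[0.001 0.002 0.119] [-0.  0. -0.]
```

```bash
python3 -m inch '[[0,0,0,0.04,0,0,0],[0,0,0,0.08,0,0,0],[0,0,0,0.1,0,0,0],[0,0,0,0.119,0,0,0],[0,0,0,0.119,0,0,0],[255,0,0,0.119,0,0,0],[255,0,0,0.119,0,0,0],[255,0,0,0.119,0,0,0],[255,0,0,0.119,0,0,0],[255,0,0,0.119,0,0,0],[255,0,0,0.119,0,0,0],[255,0,0,0.119,0,0,0]]' 30
python3 - <<'E'
from h import *
go((435,195,215,90),(400,406,215,90))
E
```

```text
clock: 2.2
position: [434.7, 195.6, 96.2]
orientation: [[-1.0, -0.0, 0.002], [-0.0, 1.0, 0.001], [-0.002, 0.001, -1.0]]
contact_force: [-1.7, -0.4, 12.0]
grip_width: 58.4
t2.20 pos [434.7 195.6  96.2] phi 90.0 w58.4 F [-1.7 -0.4 12. ]
[-0.001 -0.001 -0.119] [0.001 0.002 0.   ]
[ 0.034  0.21  -0.119] [0.001 0.002 0.   ]
```

```bash
python3 -m inch '[[255,0,0,-0.04,0,0,0],[255,0,0,-0.08,0,0,0],[255,0,0,-0.119,0,0,0],[255,0.034,0.21,-0.119,0,0,0],[255,0.034,0.21,-0.119,0,0,0],[255,0.034,0.21,-0.119,0,0,0],[255,0.034,0.21,-0.119,0,0,0],[255,0.034,0.21,-0.119,0,0,0],[255,0.034,0.21,-0.119,0,0,0],[255,0.034,0.21,-0.119,0,0,0],[255,0.034,0.21,-0.119,0,0,0]]'
python3 - <<'E'
from h import *
go((400,407,110,90))
c=cam("top");zoom(c,100,120,300,290,4,"t2.png")
E
```

```text
clock: 3.12
position: [399.8, 405.3, 214.3]
orientation: [[-1.0, -0.001, 0.0], [-0.001, 1.0, -0.0], [-0.0, -0.0, -1.0]]
contact_force: [-0.8, 0.8, -0.7]
grip_width: 58.4
t3.12 pos [399.8 405.3 214.3] phi 90.1 w58.4 F [-0.8  0.8 -0.7]
[-0.     0.002  0.104] [-0.     0.     0.001]
```

View pics/t2.png

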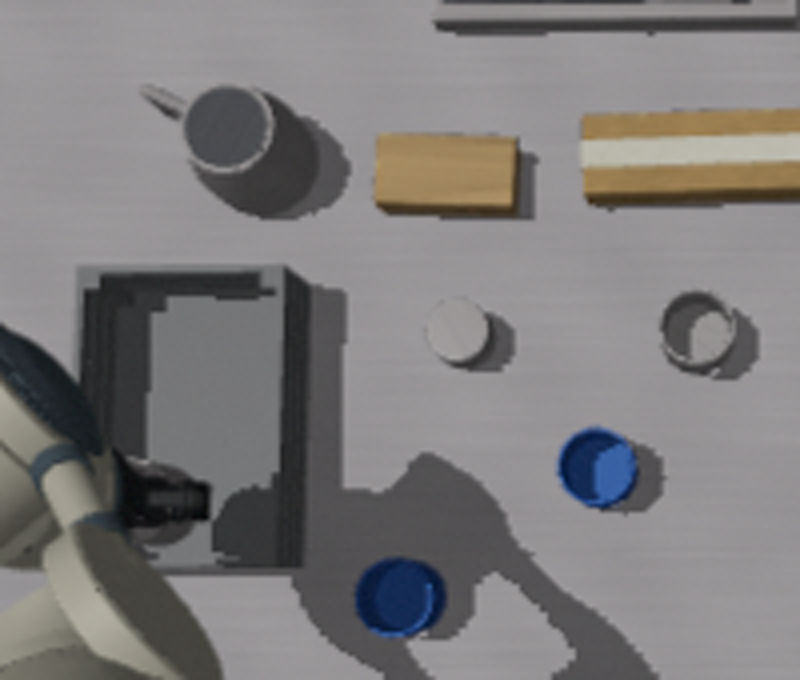

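Can B is held over the near end of the crate and nothing else has moved. Next I lower and release it.

```bash
python3 -m inch '[[255,0,0.002,0.04,0,0,0],[255,0,0.002,0.08,0,0,0],[255,0,0.002,0.1,0,0,0],[255,0,0.002,0.107,0,0,0],[255,0,0.002,0.107,0,0,0],[0,0,0.002,0.107,0,0,0],[0,0,0.002,0.107,0,0,0],[0,0,0.002,0.107,0,0,0],[0,0,0.002,0.107,0,0,0],[0,0,0.002,0.07,0,0,0],[0,0,0.002,0.03,0,0,0],[0,0,0.002,0,0,0,0]]'
python3 - <<'E'
from h import *
go((535.5,12.7,215,90))
E
```

```text
clock: 4.17
position: [400.2, 407.5, 216.9]
orientation: [[-1.0, -0.0, 0.001], [-0.0, 1.0, 0.001], [-0.001, 0.001, -1.0]]
contact_force: [0.5, 0.5, 0.1]
grip_width: 85.3
t4.17 pos [400.2 407.5 216.9] phi 90.0 w85.3 F [0.5 0.5 0.1]
[-0.135 -0.395  0.002] [0.001 0.001 0.   ]
```

```bash
python3 -m inch '[[0,-0.135,-0.395,0,0,0,0],[0,-0.135,-0.395,0,0,0,0],[0,-0.135,-0.395,0,0,0,0],[0,-0.135,-0.395,0,0,0,0],[0,-0.135,-0.395,0,0,0,0],[0,-0.135,-0.395,0,0,0,0],[0,-0.135,-0.395,0,0,0,0],[0,-0.135,-0.395,0,0,0,0],[0,-0.135,-0.395,0,0,0,0],[0,-0.135,-0.395,0,0,0,0],[0,-0.135,-0.395,0,0,0,0],[0,-0.135,-0.395,0.04,0,0,0]]'
python3 - <<'E'
from h import *
go((535.5,12.7,94,90))
c=cam("top");zoom(c,100,120,300,290,4,"t3.png")
E
```

```text
clock: 5.17
position: [539.4, 9.7, 179.2]
orientation: [[-1.0, 0.003, 0.012], [0.003, 1.0, -0.001], [-0.012, -0.001, -1.0]]
contact_force: [3.5, 0.1, 1.3]
grip_width: 85.2
t5.17 pos [539.4   9.7 179.2] phi 89.8 w85.2 F [3.5 0.1 1.3]
[0.005 0.003 0.085] [-0.001  0.012 -0.003]
```

View pics/t3.png

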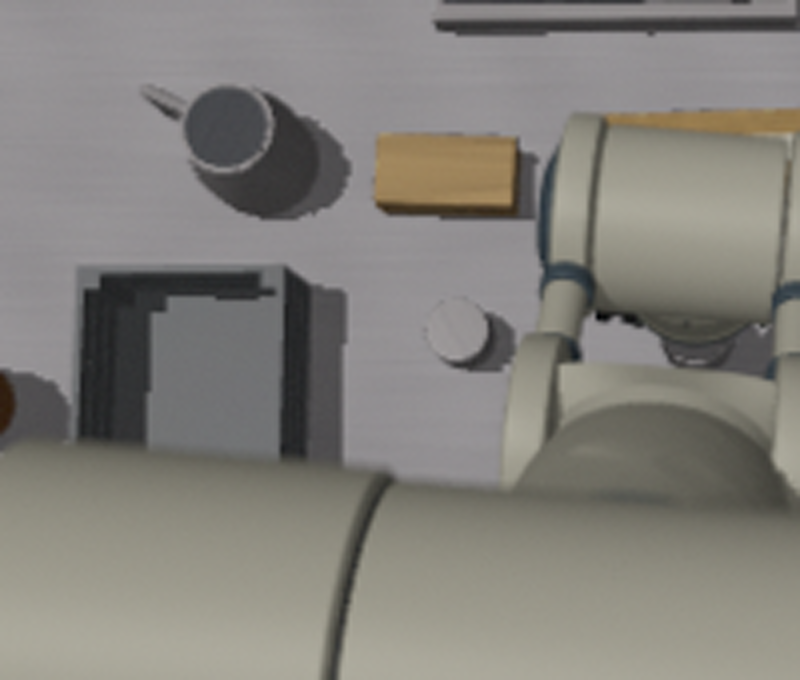

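The arm hides most of can A; a sliver of its rim shows at about (695,350) in the zoom, so it seems to be in place. I check that the arm has settled before going down.

```bash
python3 - <<'E'
from h import *
go((535.5,12.7,94,90))
s=cam("scene");zoom(s,240,150,440,290,4,"s3.png")
go()
E
```

```text
t5.22 pos [534.8  11.  169.6] phi 89.9 w85.2 F [ -6.1   0.3 -10.8]
[-0.001  0.002  0.076] [ 0.    -0.001 -0.002]
t5.27 pos [533.5  11.9 171.2] phi 89.9 w85.6 F [-0.1 -0.   1.1]
```

View pics/s3.png

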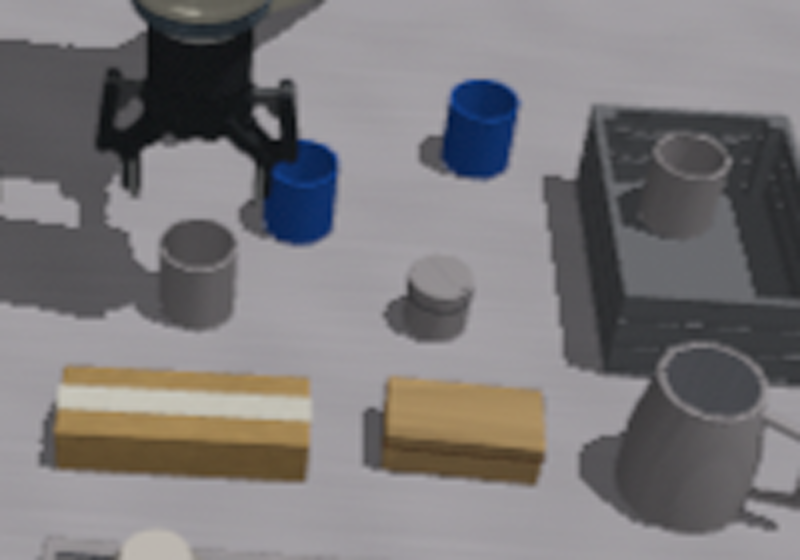

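Can B stands in the crate, can A is unmoved under the gripper.

```bash
python3 -m inch '[[0,-0.001,0.001,0.035,0,0,0],[0,-0.001,0.001,0.06,0,0,0],[0,-0.001,0.001,0.076,0,0,0],[0,-0.001,0.001,0.076,0,0,0],[255,-0.001,0.001,0.076,0,0,0],[255,-0.001,0.001,0.076,0,0,0],[255,-0.001,0.001,0.076,0,0,0],[255,-0.001,0.001,0.076,0,0,0],[255,-0.001,0.001,0.076,0,0,0],[255,-0.001,0.001,0.04,0,0,0],[255,-0.001,0.001,0,0,0,0],[255,-0.001,0.001,-0.04,0,0,0]]' 30
python3 - <<'E'
from h import *
go((470,407,215,90))
E
```

```text
clock: 6.27
position: [535.8, 13.5, 216.6]
orientation: [[-1.0, -0.0, 0.0], [-0.0, 1.0, -0.0], [-0.0, -0.0, -1.0]]
contact_force: [0.2, -0.3, -0.4]
grip_width: 59.4
t6.27 pos [535.8  13.5 216.6] phi 90.0 w59.4 F [ 0.2 -0.3 -0.4]
[0.066 0.394 0.002] [-0.  0.  0.]
```

```bash
python3 -m inch '[[255,0.066,0.394,0,0,0,0],[255,0.066,0.394,0,0,0,0],[255,0.066,0.394,0,0,0,0],[255,0.066,0.394,0,0,0,0],[255,0.066,0.394,0,0,0,0],[255,0.066,0.394,0,0,0,0],[255,0.066,0.394,0,0,0,0],[255,0.066,0.394,0,0,0,0],[255,0.066,0.394,0,0,0,0],[255,0.066,0.394,0,0,0,0],[255,0.066,0.394,0,0,0,0],[255,0.066,0.394,0,0,0,0]]'
python3 - <<'E'
from h import *
go((472,407,106,90))
E
```

```text
clock: 7.27
position: [469.5, 408.7, 215.4]
orientation: [[-1.0, -0.003, 0.001], [-0.003, 1.0, 0.001], [-0.001, 0.001, -1.0]]
contact_force: [0.8, 0.0, -2.0]
grip_width: 59.2
t7.27 pos [469.5 408.7 215.4] phi 90.2 w59.2 F [ 0.8  0.  -2. ]
[-0.002 -0.002  0.109] [0.001 0.001 0.003]
```

```bash
python3 -m inch '[[255,-0.002,-0.001,0.04,0,0,0],[255,-0.002,-0.001,0.08,0,0,0],[255,-0.002,-0.001,0.1,0,0,0],[255,-0.002,-0.001,0.108,0,0,0],[255,-0.002,-0.001,0.108,0,0,0],[0,-0.002,-0.001,0.108,0,0,0],[0,-0.002,-0.001,0.108,0,0,0],[0,-0.002,-0.001,0.108,0,0,0],[0,-0.002,-0.001,0.108,0,0,0],[0,-0.002,-0.001,0.07,0,0,0],[0,-0.002,-0.001,0.03,0,0,0],[0,-0.002,-0.001,0,0,0,0]]'
python3 - <<'E'
from h import *
go((400,-415.5,215,90))
E
```

```text
clock: 8.27
position: [472.3, 406.5, 216.8]
orientation: [[-1.0, -0.0, 0.001], [-0.0, 1.0, 0.001], [-0.001, 0.001, -1.0]]
contact_force: [0.9, 0.4, 0.8]
grip_width: 85.4
t8.27 pos [472.3 406.5 216.8] phi 90.0 w85.4 F [0.9 0.4 0.8]
[ 0.072 -0.822  0.001] [0.001 0.001 0.   ]
```

```bash
python3 -m inch '[[0,0.03,-0.43,0,0,0,0],[0,0.03,-0.43,0,0,0,0],[0,0.03,-0.43,0,0,0,0],[0,0.03,-0.43,0,0,0,0],[0,0.03,-0.43,0,0,0,0],[0,0.03,-0.43,0,0,0,0],[0,0.03,-0.43,0,0,0,0],[0,0.03,-0.43,0,0,0,0],[0,0.03,-0.43,0,0,0,0],[0,0.03,-0.43,0,0,0,0],[0,0.03,-0.43,0,0,0,0]]'
python3 - <<'E'
from h import *
go((400,-415.5,215,90))
E
```

```text
clock: 9.18
position: [441.8, -27.7, 214.4]
orientation: [[-1.0, 0.002, 0.001], [0.002, 1.0, -0.001], [-0.001, -0.001, -1.0]]
contact_force: [0.6, 0.2, 0.3]
grip_width: 85.1
t9.18 pos [441.8 -27.7 214.4] phi 89.9 w85.1 F [0.6 0.2 0.3]
[ 0.041 -0.388 -0.   ] [-0.001  0.001 -0.002]
```

```bash
python3 -m inch '[[0,0.041,-0.388,0,0,0,0],[0,0.041,-0.388,0,0,0,0],[0,0.041,-0.388,0,0,0,0],[0,0.041,-0.388,0,0,0,0],[0,0.041,-0.388,0,0,0,0],[0,0.041,-0.388,0,0,0,0],[0,0.041,-0.388,0,0,0,0],[0,0.041,-0.388,0,0,0,0],[0,0.041,-0.388,0,0,0,0],[0,0.041,-0.388,0,0,0,0],[0,0.041,-0.388,0,0,0,0],[0,0.041,-0.388,0,0,0,0]]'
python3 - <<'E'
from h import *
c=cam("top");zoom(c,300,120,500,290,4,"t4.png")
s=cam("scene");zoom(s,60,140,260,290,4,"s4.png")
go((400.6,-415.5,118,90))
E
```

```text
clock: 10.18
position: [400.9, -412.2, 214.0]
orientation: [[-1.0, 0.001, 0.0], [0.001, 1.0, -0.0], [-0.0, -0.0, -1.0]]
contact_force: [0.5, 1.2, -0.2]
grip_width: 85.7
t10.28 pos [ 401.2 -410.7  214. ] phi 90.0 w85.5 F [-0.   0.9 -0.4]
[ 0.001 -0.005  0.096] [ 0.001 -0.     0.001]
```

View pics/s4.png

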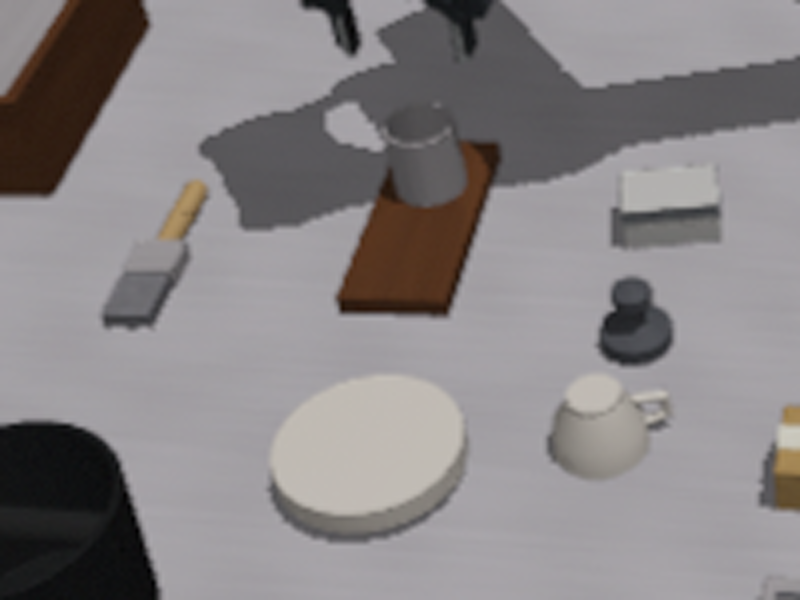

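Can C is still on the board, its rim at about (420,125) in the zoom, which matches the first view. Descend, grip and lift.

```bash
python3 -m inch '[[0,0.0005,-0.004,0.04,0,0,0],[0,0.0005,-0.004,0.075,0,0,0],[0,0.0005,-0.004,0.096,0,0,0],[0,0.0005,-0.004,0.096,0,0,0],[255,0.0005,-0.004,0.096,0,0,0],[255,0.0005,-0.004,0.096,0,0,0],[255,0.0005,-0.004,0.096,0,0,0],[255,0.0005,-0.004,0.096,0,0,0],[255,0.0005,-0.004,0.096,0,0,0],[255,0.0005,-0.004,0.06,0,0,0],[255,0.0005,-0.004,0.02,0,0,0],[255,0.0005,-0.004,0,0,0,0]]' 30
python3 - <<'E'
from h import *
go((542,407,215,90))
E
```

```text
clock: 11.28
position: [401.5, -416.4, 218.8]
orientation: [[-1.0, -0.0, 0.003], [-0.0, 1.0, -0.004], [-0.003, -0.004, -1.0]]
contact_force: [0.7, -1.2, 0.5]
grip_width: 58.3
t11.28 pos [ 401.5 -416.4  218.8] phi 90.0 w58.3 F [ 0.7 -1.2  0.5]
[-0.141  0.823  0.001] [-0.004  0.003  0.   ]
```

```bash
python3 -m inch '[[255,-0.06,0.43,0,0,0,0],[255,-0.06,0.43,0,0,0,0],[255,-0.06,0.43,0,0,0,0],[255,-0.06,0.43,0,0,0,0],[255,-0.06,0.43,0,0,0,0],[255,-0.06,0.43,0,0,0,0],[255,-0.06,0.43,0,0,0,0],[255,-0.06,0.43,0,0,0,0],[255,-0.06,0.43,0,0,0,0],[255,-0.06,0.43,0,0,0,0],[255,-0.06,0.43,0,0,0,0]]'
python3 - <<'E'
from h import *
go((544,407,215,90))
E
```

```text
clock: 12.2
position: [460.8, 18.3, 215.1]
orientation: [[-1.0, -0.002, 0.002], [-0.002, 1.0, 0.0], [-0.002, 0.0, -1.0]]
contact_force: [0.1, -1.3, -0.6]
grip_width: 58.5
t12.20 pos [460.8  18.3 215.1] phi 90.1 w58.5 F [ 0.1 -1.3 -0.6]
[-0.084  0.389  0.001] [0.001 0.002 0.002]
```

```bash
python3 -m inch '[[255,-0.084,0.388,0,0,0,0],[255,-0.084,0.388,0,0,0,0],[255,-0.084,0.388,0,0,0,0],[255,-0.084,0.388,0,0,0,0],[255,-0.084,0.388,0,0,0,0],[255,-0.084,0.388,0,0,0,0],[255,-0.084,0.388,0,0,0,0],[255,-0.084,0.388,0,0,0,0],[255,-0.084,0.388,0,0,0,0],[255,-0.084,0.388,0,0,0,0],[255,-0.084,0.388,0,0,0,0],[255,-0.084,0.388,0,0,0,0]]'
python3 - <<'E'
from h import *
c=cam("top");zoom(c,100,120,300,290,4,"t5.png")
s=cam("scene");zoom(s,340,150,480,270,5,"s5.png")
go((544,407,106,90))
E
```

```text
clock: 13.2
position: [544.4, 403.6, 214.7]
orientation: [[-1.0, -0.002, 0.001], [-0.002, 1.0, 0.001], [-0.001, 0.001, -1.0]]
contact_force: [-0.3, -0.9, -0.5]
grip_width: 58.4
t13.30 pos [544.4 401.7 214.6] phi 90.0 w58.2 F [-0.9 -0.8 -0.6]
[0.    0.005 0.109] [-0.  0.  0.]
```

View pics/s5.png

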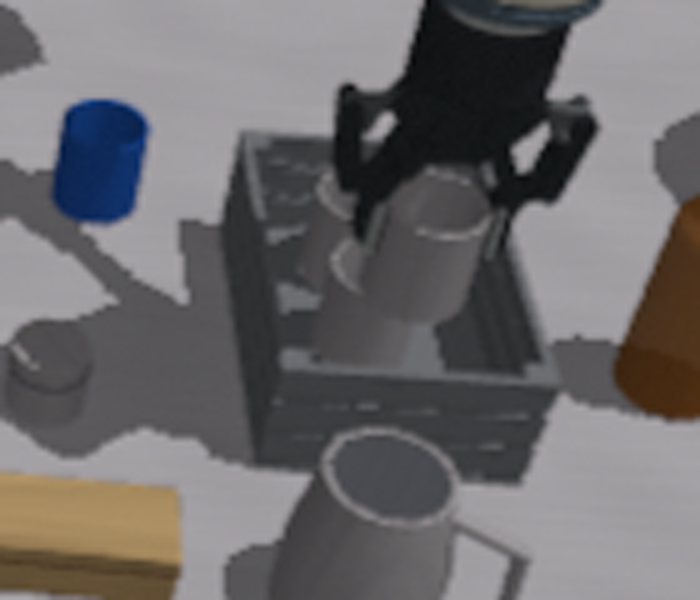

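View pics/t5.png

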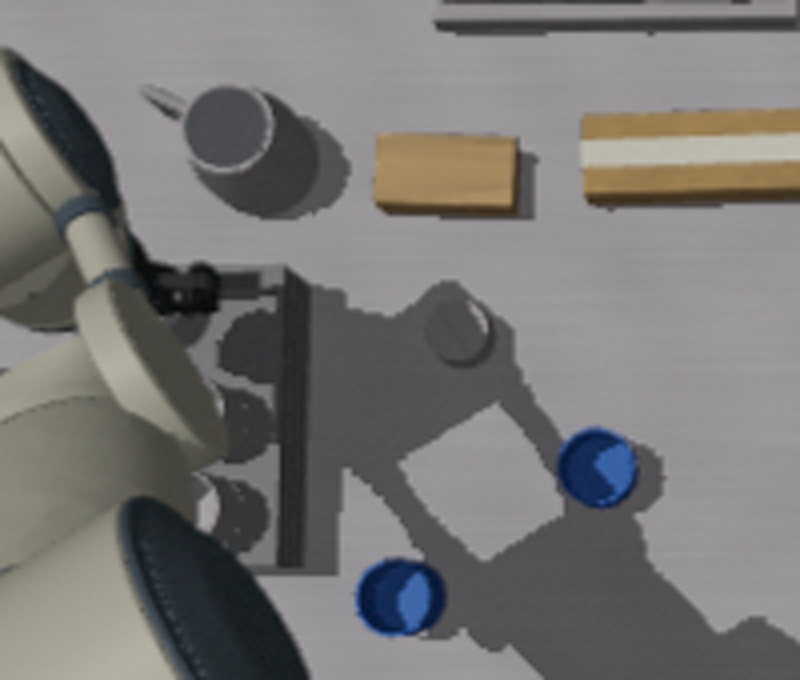

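Two cans stand upright in the crate and the third is over the free far end. Lower and release.

```bash
python3 -m inch '[[255,0,0.005,0.04,0,0,0],[255,0,0.005,0.08,0,0,0],[255,0,0.005,0.1,0,0,0],[255,0,0.005,0.106,0,0,0],[255,0,0.005,0.106,0,0,0],[0,0,0.005,0.106,0,0,0],[0,0,0.005,0.106,0,0,0],[0,0,0.005,0.106,0,0,0],[0,0,0.005,0.106,0,0,0],[0,0,0.005,0.07,0,0,0],[0,0,0.005,0.03,0,0,0],[0,0,0.005,0,0,0,0]]'
python3 - <<'E'
from h import *
go((684,14.7,215,0.8))
E
```

```text
clock: 14.3
position: [544.9, 407.5, 216.8]
orientation: [[-1.0, -0.0, 0.001], [-0.0, 1.0, 0.001], [-0.001, 0.001, -1.0]]
contact_force: [0.7, 0.7, 1.3]
grip_width: 85.2
t14.30 pos [544.9 407.5 216.8] phi 90.0 w85.2 F [0.7 0.7 1.3]
[-0.139 -0.393  0.002] [0.002 0.    1.557]
```

```bash
python3 -m inch '[[0,-0.139,-0.393,0,0,0,1.557],[0,-0.139,-0.393,0,0,0,1.557],[0,-0.139,-0.393,0,0,0,1.557],[0,-0.139,-0.393,0,0,0,1.557],[0,-0.139,-0.393,0,0,0,1.557],[0,-0.139,-0.393,0,0,0,1.557],[0,-0.139,-0.393,0,0,0,1.557],[0,-0.139,-0.393,0,0,0,1.557],[0,-0.139,-0.393,0,0,0,1.557],[0,-0.139,-0.393,0,0,0,1.557],[0,-0.139,-0.393,0,0,0,1.557],[0,-0.139,-0.393,0,0,0,1.557]]'
python3 - <<'E'
from h import *
go((684,14.7,130,0.8))
s=cam("scene");zoom(s,340,150,480,270,5,"s6.png")
E
```

```text
clock: 15.3
position: [684.3, 11.5, 214.2]
orientation: [[-0.061, 0.998, 0.001], [0.998, 0.061, -0.0], [-0.0, 0.001, -1.0]]
contact_force: [-0.3, 0.2, -0.9]
grip_width: 85.6
t15.30 pos [684.3  11.5 214.2] phi 3.5 w85.6 F [-0.3  0.2 -0.9]
[ 0.003 -0.     0.084] [0.001 0.    0.047]
```

View pics/s6.png

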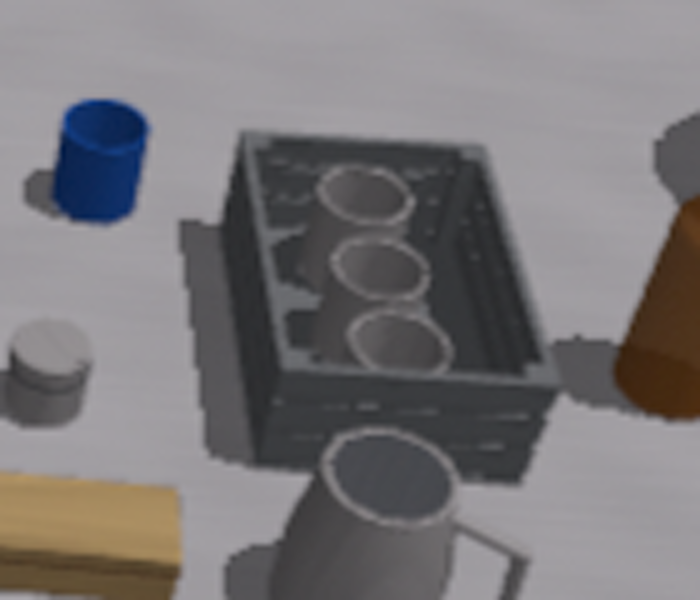

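All three cans stand in the crate. Now the carton.

```bash
python3 - <<'E'
from h import *
go((684,14.7,82,0.8))
E
python3 -m inch '[[0,0.003,0,0.03,0,0,0.047],[0,0.003,0,0.06,0,0,0.047],[0,0.003,0,0.08,0,0,0.047],[0,0.003,0,0.08,0,0,0.047]]'
python3 - <<'E'
from h import *
go((684,14.7,82,0.8))
E
```

```text
t15.35 pos [683.9  12.8 214.2] phi 3.0 w85.4 F [ 0.1  0.  -0. ]
[0.002 0.    0.132] [0.001 0.    0.038]
clock: 15.68
position: [681.3, 17.9, 130.1]
orientation: [[-0.027, 1.0, -0.006], [1.0, 0.027, 0.0], [0.001, -0.006, -1.0]]
contact_force: [-1.1, 0.5, -0.5]
grip_width: 85.3
t15.68 pos [681.3  17.9 130.1] phi 1.6 w85.3 F [-1.1  0.5 -0.5]
[-0.003  0.003  0.048] [-0.006 -0.001  0.013]
```

```bash
python3 -m inch '[[0,-0.002,0.001,0.03,0,0,0.0],[0,-0.002,0.001,0.05,0,0,0.0],[0,-0.002,0.001,0.05,0,0,0.0],[0,-0.002,0.001,0.05,0,0,0.0]]'
python3 - <<'E'
from h import *
go((684,14.7,82,0.8))
s=cam("scene");zoom(s,230,180,390,290,5,"s7.png")
E
```

```text
clock: 16.02
position: [684.6, 15.6, 84.7]
orientation: [[-0.026, 1.0, -0.001], [1.0, 0.026, 0.0], [0.0, -0.001, -1.0]]
contact_force: [0.7, 0.4, 0.0]
grip_width: 85.6
t16.02 pos [684.6  15.6  84.7] phi 1.5 w85.6 F [0.7 0.4 0. ]
[-0.001 -0.001  0.003] [-0.001 -0.     0.012]
```

View pics/s7.png

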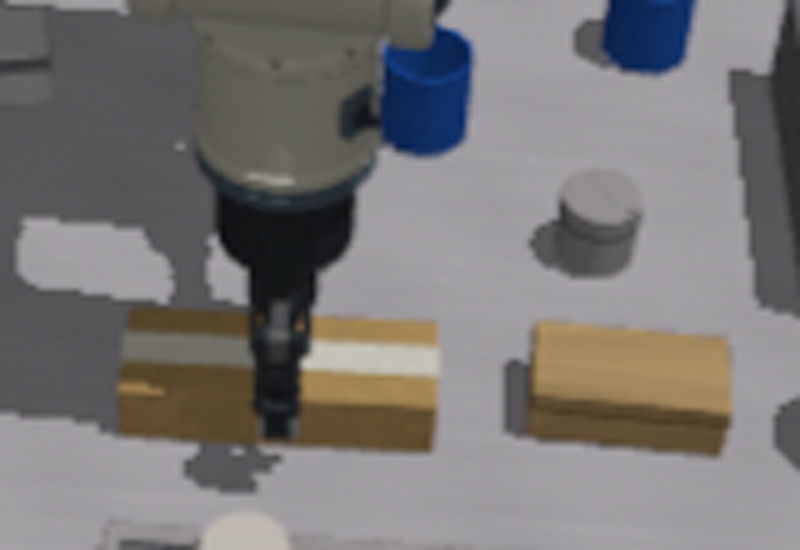

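The jaws straddle the carton's middle. Close harder and lift.

```bash
python3 -m inch '[[0,0,-0.001,0.003,0,0,0.012],[255,0,-0.001,0.003,0,0,0.012],[255,0,-0.001,0.003,0,0,0.012],[255,0,-0.001,0.003,0,0,0.012],[255,0,-0.001,0.003,0,0,0.012],[255,0,-0.001,0.003,0,0,0.012],[255,0,-0.001,-0.03,0,0,0.012],[255,0,-0.001,-0.07,0,0,0.012],[255,0,-0.001,-0.11,0,0,0.012]]' 70
python3 - <<'E'
from h import *
go((442,-412,200,-87.1))
E
```

```text
clock: 16.82
position: [682.8, 15.4, 194.9]
orientation: [[-0.012, 1.0, -0.002], [1.0, 0.012, 0.0], [0.0, -0.002, -1.0]]
contact_force: [1.1, 0.1, -2.6]
grip_width: 64.8
t16.82 pos [682.8  15.4 194.9] phi 0.7 w64.8 F [ 1.1  0.1 -2.6]
[-0.424 -0.246 -0.005] [-0.002  0.001  1.532]
```

```bash
python3 -m inch '[[255,-0.424,-0.246,0,0,0,1.532],[255,-0.424,-0.246,0,0,0,1.532],[255,-0.424,-0.246,0,0,0,1.532],[255,-0.424,-0.246,0,0,0,1.532],[255,-0.424,-0.246,0,0,0,1.532],[255,-0.424,-0.246,0,0,0,1.532],[255,-0.424,-0.246,0,0,0,1.532],[255,-0.424,-0.246,0,0,0,1.532],[255,-0.424,-0.246,0,0,0,1.532],[255,-0.424,-0.246,0,0,0,1.532],[255,-0.424,-0.246,0,0,0,1.532],[255,-0.424,-0.246,0,0,0,1.532]]'
python3 - <<'E'
from h import *
c=cam("top");s=cam("scene");zoom(c,340,140,480,280,5,"t8.png");zoom(s,80,100,240,240,4,"s8.png")
go((442,-412,130,-87.1))
E
```

```text
clock: 17.82
position: [440.7, -414.1, 194.5]
orientation: [[0.997, 0.076, 0.0], [0.076, -0.997, -0.001], [0.0, 0.001, -1.0]]
contact_force: [0.2, 0.0, -4.3]
grip_width: 64.8
t17.92 pos [ 440.2 -415.7  194.4] phi -85.8 w65.1 F [ 1.   1.1 -3.2]
[ 0.002 -0.004  0.064] [ 0.002 -0.     0.022]
```

View pics/s8.png

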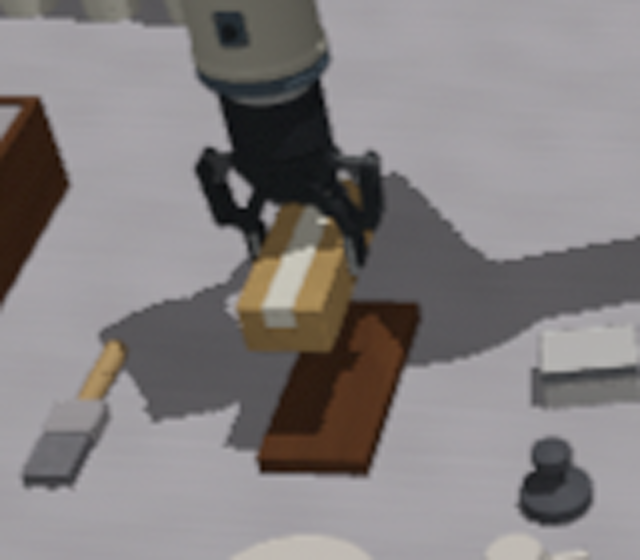

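View pics/t8.png

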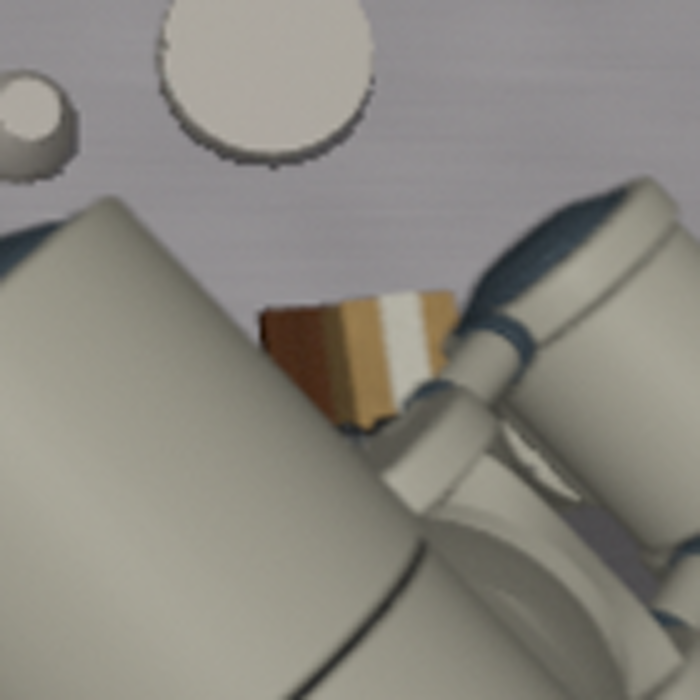

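```bash
python3 -m inch '[[255,0.002,-0.004,0.03,0,0,0.022],[255,0.002,-0.004,0.06,0,0,0.022],[255,0.002,-0.004,0.078,0,0,0.022],[255,0.002,-0.004,0.078,0,0,0.022],[255,0.002,-0.004,0.078,0,0,0.022]]'
python3 - <<'E'
from h import *
go((442,-412,102.5,-87.1))
E
```

```text
clock: 18.33
position: [444.3, -406.9, 115.8]
orientation: [[0.998, 0.062, -0.001], [0.062, -0.998, 0.001], [-0.001, -0.001, -1.0]]
contact_force: [0.4, -0.0, -3.1]
grip_width: 64.9
t18.33 pos [ 444.3 -406.9  115.8] phi -86.5 w64.9 F [ 0.4 -0.  -3.1]
[-0.003  0.005  0.013] [-0.001  0.001  0.011]
```

```bash
python3 -m inch '[[255,-0.002,0.004,0.008,0,0,0.011],[255,-0.002,0.004,0.012,0,0,0.011],[255,-0.002,0.004,0.012,0,0,0.011],[255,-0.002,0.004,0.012,0,0,0.011],[255,-0.002,0.004,0.012,0,0,0.011]]'
python3 - <<'E'
from h import *
go((442,-412,102.5,-87.1))
E
```

```text
clock: 18.75
position: [442.7, -411.7, 104.4]
orientation: [[0.999, 0.05, 0.001], [0.05, -0.999, -0.001], [0.0, 0.001, -1.0]]
contact_force: [-0.5, 0.0, -2.7]
grip_width: 64.9
t18.75 pos [ 442.7 -411.7  104.4] phi -87.1 w64.9 F [-0.5  0.  -2.7]
[-0.001  0.     0.002] [ 0.001 -0.001 -0.001]
```

```bash
python3 -m inch '[[255,0,0,0.002,0,0,0],[255,0,0,0.003,0,0,0],[255,0,0,0.003,0,0,0],[0,0,0,0.003,0,0,0],[0,0,0,0.003,0,0,0],[0,0,0,0.003,0,0,0],[0,0,0,0.003,0,0,0],[0,0,0,-0.03,0,0,0],[0,0,0,-0.07,0,0,0],[0,0,0,-0.11,0,0,0]]'
python3 - <<'E'
from h import *
go((670,213.5,215,-1.2))
E
```

```text
clock: 19.58
position: [442.1, -411.0, 214.5]
orientation: [[0.999, 0.05, -0.002], [0.05, -0.999, 0.002], [-0.001, -0.002, -1.0]]
contact_force: [0.7, -0.6, 0.9]
grip_width: 85.5
t19.58 pos [ 442.1 -411.   214.5] phi -87.1 w85.5 F [ 0.7 -0.6  0.9]
[ 0.259 -0.612  0.   ] [-0.003 -0.    -1.5  ]
```

```bash
python3 -m inch '[[0,0.259,-0.612,0,0,0,-1.5],[0,0.259,-0.612,0,0,0,-1.5],[0,0.259,-0.612,0,0,0,-1.5],[0,0.259,-0.612,0,0,0,-1.5],[0,0.259,-0.612,0,0,0,-1.5],[0,0.259,-0.612,0,0,0,-1.5],[0,0.259,-0.612,0,0,0,-1.5],[0,0.259,-0.612,0,0,0,-1.5],[0,0.259,-0.612,0,0,0,-1.5],[0,0.259,-0.612,0,0,0,-1.5],[0,0.259,-0.612,0,0,0,-1.5],[0,0.259,-0.612,0,0,0,-1.5]]'
python3 - <<'E'
from h import *
c=cam("top");s=cam("scene");zoom(c,340,140,480,280,5,"t9.png");cv2.imwrite("pics/s9.png",s["pixels"])
go((670,213.5,215,-1.3))
E
```

```text
clock: 20.58
position: [614.5, 60.3, 213.9]
orientation: [[0.015, 1.0, -0.0], [1.0, -0.015, -0.0], [-0.0, -0.0, -1.0]]
contact_force: [1.7, 0.6, -0.3]
grip_width: 85.2
t20.68 pos [615.6  63.4 213.8] phi -0.6 w85.5 F [-0.4 -1.6 -0.1]
[ 0.151  0.053 -0.001] [ 0.001 -0.001  0.012]
```

View pics/t9.png

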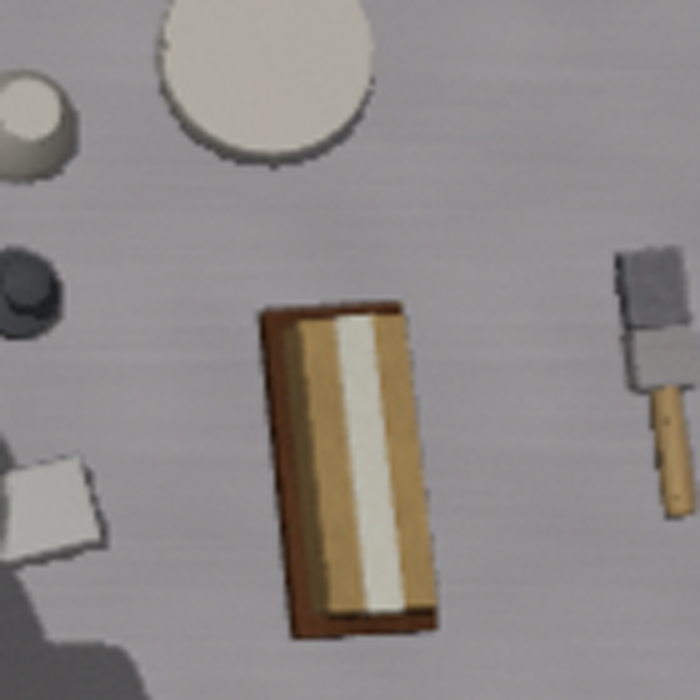

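View pics/s9.png

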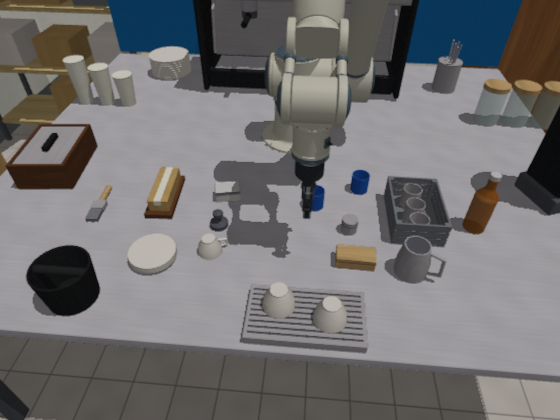

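The carton lies centred along the board. The three cans are in the crate and the wood box is unmoved. Next I work out the carton's pose.

```bash
python3 - <<'E'
from h import *
c=cam("top")
P=[onz(c,((u+.5)/5-.5+340,(v+.5)/5-.5+140),64) for u,v in [(298,322),(405,315),(436,610),(325,615)]]
P=np.array(P);print(P,P.mean(0),np.degrees(np.arctan2(*(P[0]-P[3]+P[1]-P[2])[1::-1])))
go((670,213.5,215,-1.3))
E
python3 -m inch '[[0,0.15,0.054,0,0,0,0.012],[0,0.15,0.054,0,0,0,0.012],[0,0.15,0.054,0,0,0,0.012],[0,0.15,0.054,0,0,0,0.012],[0,0.15,0.054,0.04,0,0,0.012],[0,0.15,0.054,0.08,0,0,0.012],[0,0.15,0.054,0.08,0,0,0.012],[0,0.15,0.054,0.08,0,0,0.012],[0,0.15,0.054,0.08,0,0,0.012],[0,0.15,0.054,0.08,0,0,0.012]]'
python3 - <<'E'
from h import *
go((670,213.5,81,-1.3))
s=cam("scene");zoom(s,240,150,440,290,4,"s10.png")
E
```

```text
[[ 527.653 -372.676   64.   ]
 [ 531.536 -438.573   64.   ]
 [ 351.208 -447.645   64.   ]
 [ 348.602 -380.676   64.   ]] [ 439.75  -409.893   64.   ] 2.719719604391055
t20.73 pos [614.8  61.  213.6] phi -0.9 w85.5 F [-0.5  0.2 -0.4]
[ 0.153  0.053 -0.001] [ 0.    -0.     0.007]
clock: 21.57
position: [672.6, 206.4, 136.7]
orientation: [[0.034, 0.999, 0.003], [0.999, -0.034, 0.001], [0.001, 0.003, -1.0]]
contact_force: [-0.2, 0.1, 0.1]
grip_width: 85.2
t21.57 pos [672.6 206.4 136.7] phi -2.0 w85.2 F [-0.2  0.1  0.1]
[ 0.007 -0.003  0.056] [ 0.003 -0.001 -0.011]
```

View pics/s10.png

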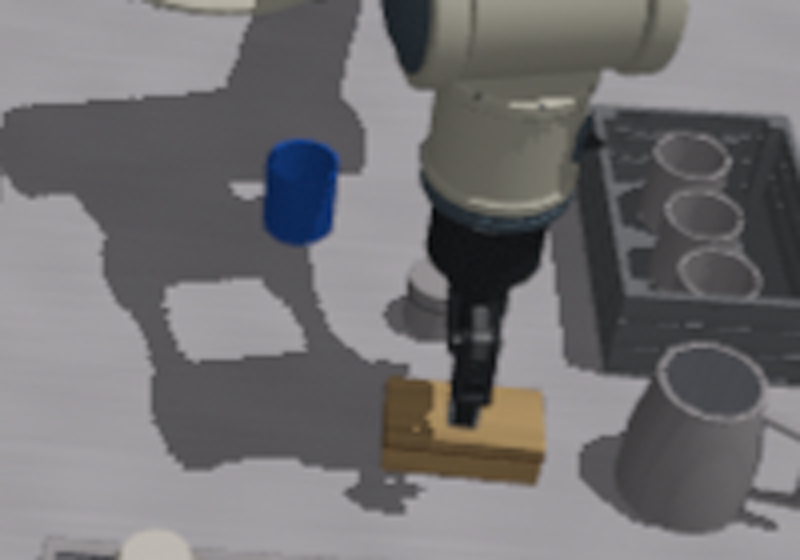

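The gripper is over the wood box. Descend.

```bash
python3 -m inch '[[0,0.006,-0.003,0.02,0,0,-0.01],[0,0.006,-0.003,0.04,0,0,-0.01],[0,0.006,-0.003,0.055,0,0,-0.01],[0,0.006,-0.003,0.055,0,0,-0.01],[0,0.006,-0.003,0.055,0,0,-0.01]]'
python3 - <<'E'
from h import *
go((670,213.5,81,-1.3))
E
```

```text
clock: 22.03
position: [668.9, 212.9, 80.0]
orientation: [[0.023, 1.0, 0.001], [1.0, -0.023, 0.0], [0.0, 0.001, -1.0]]
contact_force: [0.8, 0.9, 0.5]
grip_width: 85.1
t22.03 pos [668.9 212.9  80. ] phi -1.3 w85.1 F [0.8 0.9 0.5]
[ 0.001  0.001 -0.001] [ 0.001 -0.    -0.001]
```

```bash
python3 -m inch '[[255,0,0.001,-0.002,0,0,0],[255,0,0.001,-0.002,0,0,0],[255,0,0.001,-0.002,0,0,0],[255,0,0.001,-0.002,0,0,0],[255,0,0.001,-0.002,0,0,0],[255,0,0.001,-0.04,0,0,0],[255,0,0.001,-0.08,0,0,0],[255,0,0.001,-0.12,0,0,0],[255,0,0.001,-0.14,0,0,0],[255,0,0.001,-0.14,0,0,0]]' 70
python3 - <<'E'
from h import *
go((441,-411,220,-87.1))
E
```

```text
clock: 22.87
position: [671.7, 213.5, 225.6]
orientation: [[0.023, 1.0, 0.009], [1.0, -0.023, 0.002], [0.002, 0.009, -1.0]]
contact_force: [0.8, 0.8, -2.8]
grip_width: 57.0
t22.87 pos [671.7 213.5 225.6] phi -1.3 w57.0 F [ 0.8  0.8 -2.8]
[-0.63  -0.216  0.002] [ 0.006 -0.009  1.497]
```

```bash
python3 -m inch '[[255,-0.63,-0.216,0,0,0,1.497],[255,-0.63,-0.216,0,0,0,1.497],[255,-0.63,-0.216,0,0,0,1.497],[255,-0.63,-0.216,0,0,0,1.497],[255,-0.63,-0.216,0,0,0,1.497],[255,-0.63,-0.216,0,0,0,1.497],[255,-0.63,-0.216,0,0,0,1.497],[255,-0.63,-0.216,0,0,0,1.497],[255,-0.63,-0.216,0,0,0,1.497],[255,-0.63,-0.216,0,0,0,1.497],[255,-0.63,-0.216,0,0,0,1.497],[255,-0.63,-0.216,0,0,0,1.497]]'
python3 - <<'E'
from h import *
go((441,-411,220,-87.1))
E
```

```text
clock: 23.87
position: [495.2, -257.7, 218.8]
orientation: [[0.999, 0.045, -0.0], [0.045, -0.999, 0.0], [-0.0, -0.0, -1.0]]
contact_force: [1.3, -0.7, -2.7]
grip_width: 56.9
t23.87 pos [ 495.2 -257.7  218.8] phi -87.4 w56.9 F [ 1.3 -0.7 -2.7]
[-0.061  0.151 -0.001] [-0.     0.    -0.006]
```

```bash
python3 -m inch '[[255,-0.06,0.151,0,0,0,-0.005],[255,-0.06,0.151,0,0,0,-0.005],[255,-0.06,0.151,0,0,0,-0.005],[255,-0.06,0.151,0,0,0,-0.005],[255,-0.06,0.151,0,0,0,-0.005],[255,-0.06,0.151,0.03,0,0,-0.005],[255,-0.06,0.151,0.05,0,0,-0.005],[255,-0.06,0.151,0.05,0,0,-0.005],[255,-0.06,0.151,0.05,0,0,-0.005],[255,-0.06,0.151,0.05,0,0,-0.005]]'
python3 - <<'E'
from h import *
s=cam("scene");zoom(s,80,100,240,240,4,"s11.png")
go((440.5,-411,147.5,-87.1))
E
```

```text
clock: 24.7
position: [444.7, -410.1, 169.8]
orientation: [[0.998, 0.056, 0.001], [0.056, -0.998, -0.001], [0.001, 0.001, -1.0]]
contact_force: [0.4, -0.4, -1.9]
grip_width: 57.0
t24.75 pos [ 444.8 -410.2  170.2] phi -86.8 w56.9 F [ 0.2  0.1 -2.3]
[-0.004  0.001  0.023] [ 0.001 -0.001  0.005]
```

View pics/s11.png

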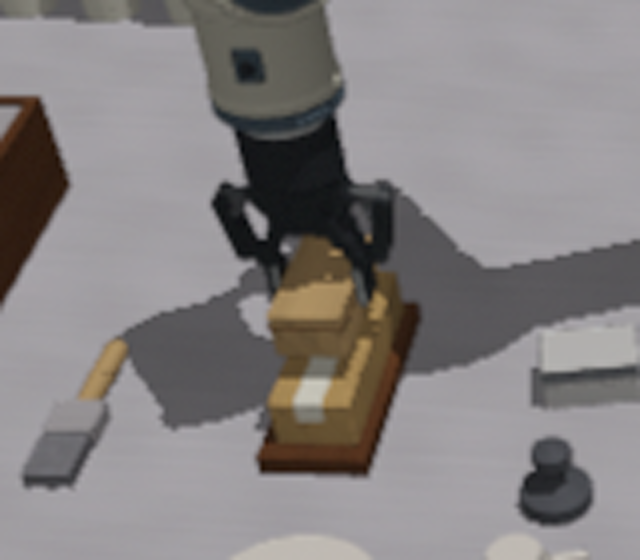

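The box hangs level just above the carton. Lower it.

```bash
python3 -m inch '[[255,-0.004,0.001,0.01,0,0,0.005],[255,-0.004,0.001,0.018,0,0,0.005],[255,-0.004,0.001,0.022,0,0,0.005],[255,-0.004,0.001,0.022,0,0,0.005],[255,-0.004,0.001,0.022,0,0,0.005]]'
python3 - <<'E'
from h import *
go((440.5,-411,146,-87.1))
E
```

```text
clock: 25.17
position: [440.3, -411.1, 146.7]
orientation: [[0.999, 0.051, -0.0], [0.051, -0.999, 0.0], [-0.0, -0.0, -1.0]]
contact_force: [-1.9, -0.2, 0.3]
grip_width: 56.7
t25.17 pos [ 440.3 -411.1  146.7] phi -87.1 w56.7 F [-1.9 -0.2  0.3]
[ 0.    -0.     0.001] [-0.  0.  0.]
```

```bash
python3 -m inch '[[255,0,0,0.001,0,0,0],[0,0,0,0.001,0,0,0],[0,0,0,0.001,0,0,0],[0,0,0,0.001,0,0,0],[0,0,0,0.001,0,0,0],[0,0,0,-0.03,0,0,0],[0,0,0,-0.07,0,0,0],[0,0,0,-0.075,0,0,0],[0,0,0,-0.075,0,0,0]]'
python3 - <<'E'
from h import *
go((412,-206.3,215,11.5))
s=cam("scene");zoom(s,80,100,240,240,4,"s12.png")
E
```

```text
clock: 25.92
position: [441.3, -412.2, 224.7]
orientation: [[0.999, 0.051, 0.003], [0.051, -0.999, -0.004], [0.003, 0.004, -1.0]]
contact_force: [0.8, 0.5, -1.6]
grip_width: 85.4
t25.92 pos [ 441.3 -412.2  224.7] phi -87.1 w85.4 F [ 0.8  0.5 -1.6]
[-0.019 -0.207  0.009] [ 0.006  0.001 -1.721]
```

View pics/s12.png

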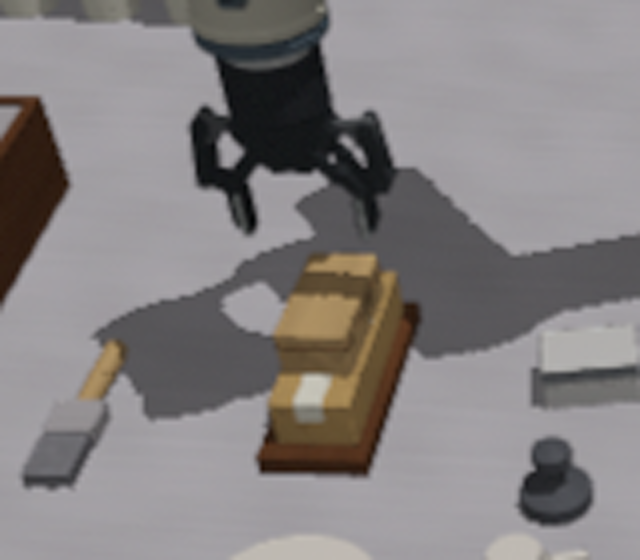

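The wood box sits flat on the carton. Now the tub.

```bash
python3 -m inch '[[0,-0.019,-0.207,0,0,0,-1.721],[0,-0.019,-0.207,0,0,0,-1.721],[0,-0.019,-0.207,0,0,0,-1.721],[0,-0.019,-0.207,0,0,0,-1.721],[0,-0.019,-0.207,0,0,0,-1.721],[0,-0.019,-0.207,0,0,0,-1.721],[0,-0.019,-0.207,0,0,0,-1.721],[0,-0.019,-0.207,0,0,0,-1.721],[0,-0.019,-0.207,0,0,0,-1.721],[0,-0.019,-0.207,0,0,0,-1.721],[0,-0.019,-0.207,0.03,0,0,-1.721],[0,-0.019,-0.207,0.05,0,0,-1.721]]'
python3 - <<'E'
from h import *
c=cam("top");zoom(c,320,140,480,280,5,"t13.png")
go((412,-206.3,140,11.5))
E
python3 -m inch '[[0,0,0,0,0,0,0.0],[0,0,0,0,0,0,0.0]]'
python3 - <<'E'
from h import *
go((412,-206.3,140,11.5))
E
```

```text
clock: 26.97
position: [410.6, -205.2, 170.3]
orientation: [[0.014, 1.0, 0.0], [1.0, -0.014, -0.0], [-0.0, 0.0, -1.0]]
contact_force: [-0.8, 0.4, -0.5]
grip_width: 85.1
t27.02 pos [ 409.3 -204.4  167.4] phi -0.2 w85.4 F [-3.5  1.5 -4.6]
[-0.002  0.003  0.027] [-0.004 -0.003 -0.204]
clock: 27.18
position: [410.7, -205.3, 171.8]
orientation: [[0.025, 1.0, -0.001], [1.0, -0.025, 0.001], [0.001, -0.001, -1.0]]
contact_force: [-0.3, -0.3, -0.3]
grip_width: 85.4
t27.18 pos [ 410.7 -205.3  171.8] phi -1.4 w85.4 F [-0.3 -0.3 -0.3]
[-0.001  0.001  0.032] [-0.001 -0.001 -0.226]
```

View pics/t13.png

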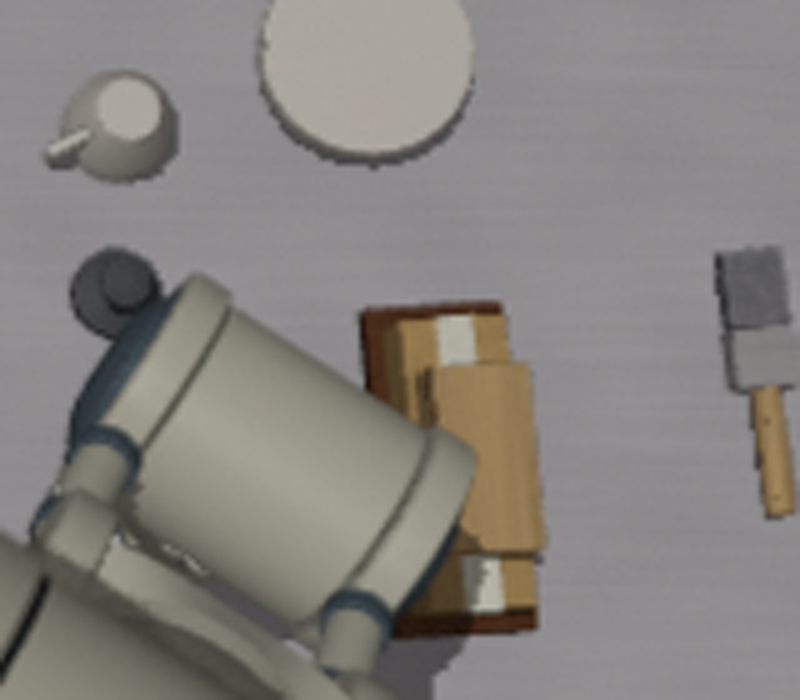

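The wood box lies on the carton. I'll check its offset, then finish the turn above the tub.

```bash
python3 - <<'E'
from h import *
c=cam("top")
for u,v in [(437,367),(530,363),(543,552)]: print(onz(c,((u+.5)/5-.5+320,(v+.5)/5-.5+140),106))
E
python3 -m inch '[[0,-0.001,0.001,0,0,0,-0.115],[0,-0.001,0.001,0,0,0,-0.226],[0,-0.001,0.001,0.03,0,0,-0.226],[0,-0.001,0.001,0.03,0,0,-0.226],[0,-0.001,0.001,0.03,0,0,-0.226],[0,-0.001,0.001,0.03,0,0,-0.226]]'
python3 - <<'E'
from h import *
go((412,-206.3,83,11.5))
s=cam("scene");zoom(s,140,140,300,260,5,"s14.png")
E
```

```text
[ 494.174 -382.56   106.   ]
[ 496.182 -437.722  106.   ]
[ 384.387 -439.192  106.   ]
clock: 27.73
position: [412.1, -206.5, 142.9]
orientation: [[-0.202, 0.979, 0.0], [0.979, 0.202, -0.0], [-0.0, 0.0, -1.0]]
contact_force: [0.2, 1.1, -0.4]
grip_width: 85.1
t27.73 pos [ 412.1 -206.5  142.9] phi 11.7 w85.1 F [ 0.2  1.1 -0.4]
[ 0.   -0.    0.06] [0.    0.    0.003]
```

View pics/s14.png

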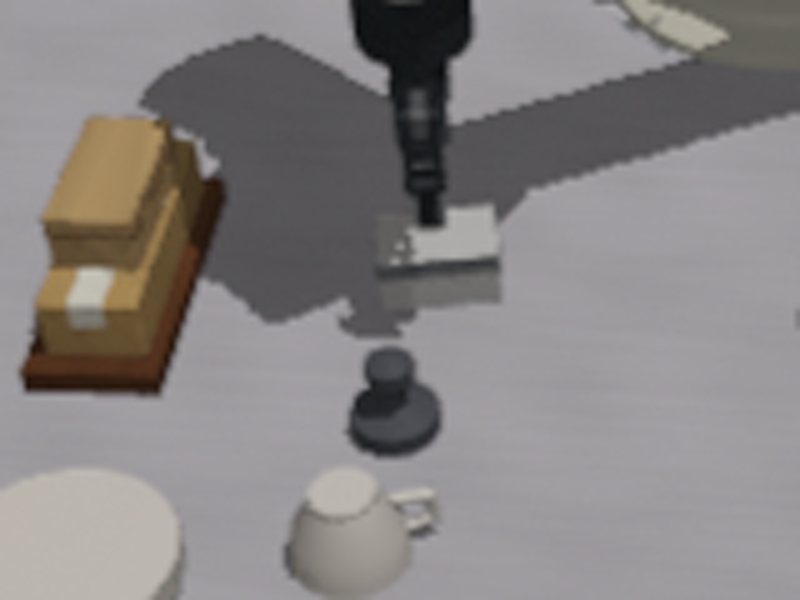

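The wood box is centred near (440,-411) and the gripper is over the tub's middle.

```bash
python3 -m inch '[[0,0,0,0.03,0,0,0],[0,0,0,0.05,0,0,0],[0,0,0,0.059,0,0,0],[0,0,0,0.059,0,0,0],[0,0,0,0.059,0,0,0],[255,0,0,0.059,0,0,0],[255,0,0,0.059,0,0,0],[255,0,0,0.059,0,0,0],[255,0,0,0.059,0,0,0],[255,0,0,0.059,0,0,0],[255,0,0,0.059,0,0,0]]' 70
python3 - <<'E'
from h import *
go((440.5,-411,255,-87.1))
E
```

```text
clock: 28.7
position: [412.3, -206.7, 84.0]
orientation: [[-0.205, 0.979, 0.001], [0.979, 0.205, -0.001], [-0.001, 0.001, -1.0]]
contact_force: [-2.3, 1.4, 16.6]
grip_width: 52.7
t28.70 pos [ 412.3 -206.7   84. ] phi 11.8 w52.7 F [-2.3  1.4 16.6]
[-0.206 -0.014 -0.171] [ 0.002 -0.     1.726]
```

```bash
python3 -m inch '[[255,0,0,-0.04,0,0,0],[255,0,0,-0.08,0,0,0],[255,0,0,-0.12,0,0,0],[255,0,0,-0.16,0,0,0.1],[255,0,0,-0.171,0,0,0.225],[255,-0.03,-0.002,-0.171,0,0,0.35],[255,-0.06,-0.004,-0.171,0,0,0.475],[255,-0.08,-0.006,-0.171,0,0,0.6],[255,-0.1,-0.007,-0.171,0,0,0.725],[255,-0.12,-0.008,-0.171,0,0,0.85],[255,-0.14,-0.01,-0.171,0,0,0.975],[255,-0.16,-0.011,-0.171,0,0,1.1]]'
python3 - <<'E'
from h import *
go((440.5,-411,250,-87.1))
E
```

```text
clock: 29.7
position: [433.5, -366.1, 254.3]
orientation: [[0.784, 0.621, -0.0], [0.621, -0.784, -0.0], [-0.0, 0.0, -1.0]]
contact_force: [0.9, 0.1, -1.1]
grip_width: 53.1
t29.70 pos [ 433.5 -366.1  254.3] phi -51.6 w53.1 F [ 0.9  0.1 -1.1]
[-0.022  0.04   0.004] [0.   0.   0.62]
```

```bash
python3 -m inch '[[255,-0.022,0.04,0,0,0,0.125],[255,-0.022,0.04,0,0,0,0.25],[255,-0.022,0.04,0,0,0,0.375],[255,-0.022,0.04,0,0,0,0.5],[255,-0.022,0.04,0.01,0,0,0.62],[255,-0.022,0.04,0.03,0,0,0.62],[255,-0.022,0.04,0.04,0,0,0.62],[255,-0.022,0.04,0.04,0,0,0.62],[255,-0.022,0.04,0.04,0,0,0.62],[255,-0.022,0.04,0.04,0,0,0.62]]'
python3 - <<'E'
from h import *
go((440.5,-411,191,-87.5))
s=cam("scene");zoom(s,80,100,240,240,4,"s15.png")
E
```

```text
clock: 30.53
position: [441.9, -410.5, 214.7]
orientation: [[0.998, 0.057, 0.001], [0.057, -0.998, -0.001], [0.0, 0.001, -1.0]]
contact_force: [0.1, -1.0, -0.7]
grip_width: 53.0
t30.53 pos [ 441.9 -410.5  214.7] phi -86.7 w53.0 F [ 0.1 -1.  -0.7]
[-0.002  0.     0.024] [ 0.001 -0.001  0.014]
```

View pics/s15.png

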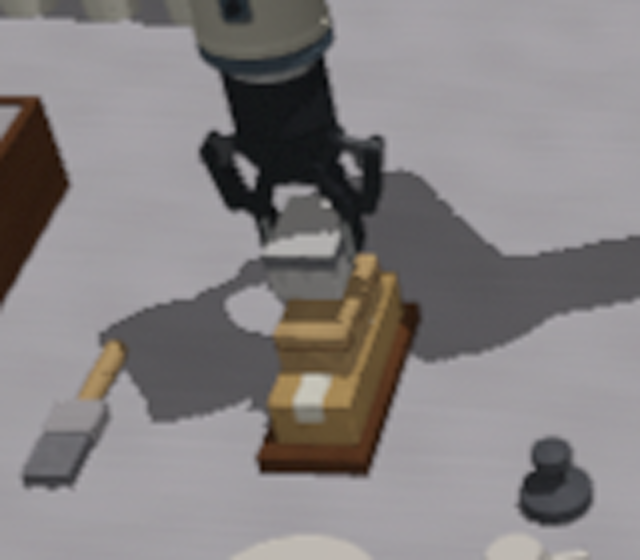

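The tub hangs level over the wood box.

```bash
python3 -m inch '[[255,-0.0015,0,0.01,0,0,0.012],[255,-0.0015,0,0.018,0,0,0.012],[255,-0.0015,0,0.023,0,0,0.012],[255,-0.0015,0,0.023,0,0,0.012],[255,-0.0015,0,0.023,0,0,0.012]]'
python3 - <<'E'
from h import *
go((440.5,-411,190,-87.5))
E
```

```text
clock: 31.0
position: [440.1, -410.2, 190.3]
orientation: [[0.999, 0.045, -0.0], [0.045, -0.999, 0.001], [-0.0, -0.001, -1.0]]
contact_force: [0.9, 0.2, -1.5]
grip_width: 53.1
t31.00 pos [ 440.1 -410.2  190.3] phi -87.4 w53.1 F [ 0.9  0.2 -1.5]
[0.    0.001 0.   ] [-0.001  0.001  0.001]
```

```bash
python3 -m inch '[[255,0,0.0005,0.001,0,0,0],[255,0,0.0005,0.002,0,0,0],[255,0,0.0005,0.002,0,0,0]]'
python3 - <<'E'
from h import *
go()
E
```

```text
clock: 31.25
position: [440.2, -410.7, 189.7]
orientation: [[0.999, 0.045, 0.0], [0.045, -0.999, -0.0], [0.0, 0.0, -1.0]]
contact_force: [-4.3, 6.5, 18.6]
grip_width: 53.4
t31.25 pos [ 440.2 -410.7  189.7] phi -87.4 w53.4 F [-4.3  6.5 18.6]
```

Contact, about 19 N. Release and go for the round tin at (539,201.5).

```bash
python3 -m inch '[[255,0,0,-0.001,0,0,0],[0,0,0,-0.001,0,0,0],[0,0,0,-0.001,0,0,0],[0,0,0,-0.001,0,0,0],[0,0,0,-0.001,0,0,0],[0,0,0,-0.03,0,0,0],[0,0,0,-0.06,0,0,0],[0,0,0,-0.07,0,0,0],[0,0,0,-0.07,0,0,0]]'
python3 - <<'E'
from h import *
s=cam("scene");zoom(s,80,100,240,240,4,"s16.png")
go((539.3,201.5,225,-60))
E
```

```text
clock: 32.0
position: [441.1, -411.7, 261.6]
orientation: [[0.999, 0.045, 0.003], [0.045, -0.999, -0.004], [0.003, 0.004, -1.0]]
contact_force: [-0.3, 0.1, -0.2]
grip_width: 85.5
t32.05 pos [ 440.6 -411.2  259.8] phi -87.4 w85.4 F [-0.1 -1.1 -0.9]
[ 0.126 -0.608  0.034] [ 0.002 -0.001 -0.479]
```

View pics/s16.png

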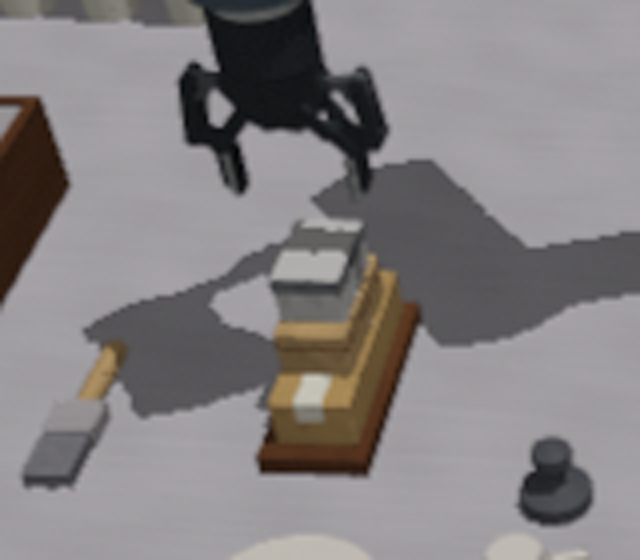

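The tub sits straight on the wood box. Next I travel to the round tin.

```bash
python3 -m inch '[[0,0.126,-0.608,0.034,0,0,0],[0,0.126,-0.608,0.034,0,0,0],[0,0.126,-0.608,0.034,0,0,0],[0,0.126,-0.608,0.034,0,0,0],[0,0.126,-0.608,0.034,0,0,0],[0,0.126,-0.608,0.034,0,0,0],[0,0.126,-0.608,0.034,0,0,0],[0,0.126,-0.608,0.034,0,0,0],[0,0.126,-0.608,0.034,0,0,0],[0,0.126,-0.608,0.034,0,0,0],[0,0.126,-0.608,0.034,0,0,0],[0,0.126,-0.608,0.034,0,0,0]]'
python3 - <<'E'
from h import *
c=cam("top");zoom(c,340,140,480,280,5,"t17.png")
go((539.3,201.5,175,-87.5))
E
```

```text
clock: 33.05
position: [518.8, 84.1, 230.1]
orientation: [[0.999, 0.045, -0.002], [0.045, -0.999, -0.0], [-0.002, 0.0, -1.0]]
contact_force: [1.0, -0.8, 0.1]
grip_width: 85.4
t33.10 pos [519.6  90.2 229.9] phi -87.3 w85.6 F [-2.6  6.8 -0.2]
[ 0.025 -0.11   0.055] [-0.002  0.001  0.004]
```

View pics/t17.png

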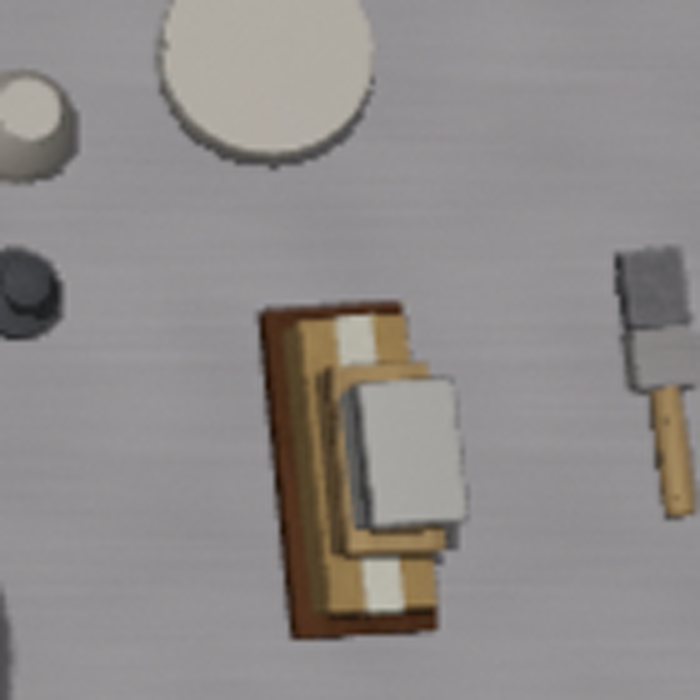

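```bash
python3 -m inch '[[0,0.025,-0.109,0,0,0,0],[0,0.025,-0.109,0,0,0,0],[0,0.025,-0.109,0,0,0,0],[0,0.025,-0.109,0.03,0,0,0],[0,0.025,-0.109,0.055,0,0,0],[0,0.025,-0.109,0.055,0,0,0],[0,0.025,-0.109,0.055,0,0,0],[0,0.025,-0.109,0.055,0,0,0]]'
python3 - <<'E'
from h import *
c=cam("top")
P=np.array([onz(c,((u+.5)/5-.5+340,(v+.5)/5-.5+140),150) for u,v in [(357,381),(454,377),(467,520),(370,528)]])
print(P,P.mean(0))
s=cam("scene");zoom(s,240,150,440,290,4,"s18.png")
go((539.3,201.5,84,-87.5))
E
```

```text
clock: 33.77
position: [539.8, 191.8, 177.0]
orientation: [[0.999, 0.044, -0.0], [0.044, -0.999, -0.0], [-0.0, 0.0, -1.0]]
contact_force: [0.6, 0.7, 0.0]
grip_width: 85.2
[[ 480.387 -380.275  150.   ]
 [ 482.307 -435.712  150.   ]
 [ 400.613 -438.448  150.   ]
 [ 396.432 -383.421  150.   ]] [ 439.935 -409.464  150.   ]
t33.87 pos [540.3 191.8 177.8] phi -87.5 w85.2 F [ 0.5 -0.6  1.3]
[-0.001 -0.01   0.094] [-0.    -0.002  0.001]
```

View pics/s18.png

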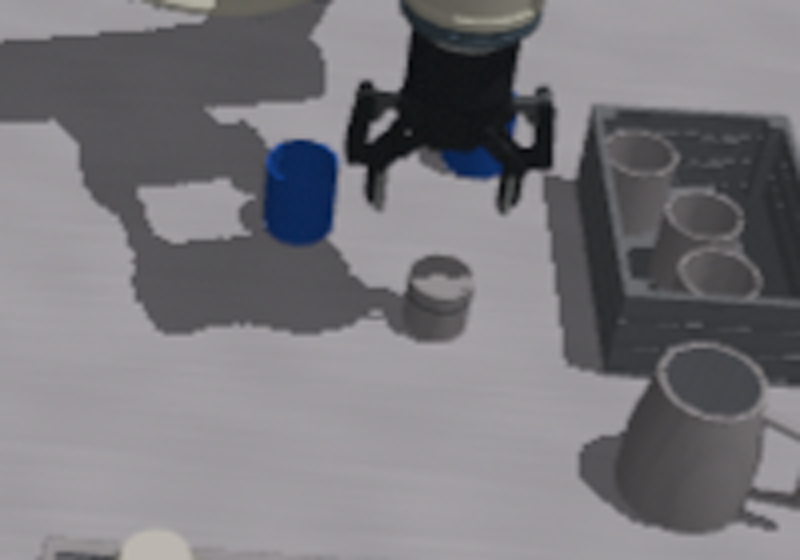

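The near can was knocked toward the crate's side wall but is still inside, and the tin is unmoved. Align over the tin, descend and grip.

```bash
python3 -m inch '[[0,-0.001,-0.0095,0,0,0,0],[0,-0.001,-0.0095,0.03,0,0,0],[0,-0.001,-0.0095,0.06,0,0,0],[0,-0.001,-0.0095,0.085,0,0,0],[0,-0.001,-0.0095,0.092,0,0,0],[0,-0.001,-0.0095,0.092,0,0,0],[0,-0.001,-0.0095,0.092,0,0,0]]'
python3 - <<'E'
from h import *
go((539.3,201.5,84,-87.5))
s=cam("scene");zoom(s,300,180,400,250,6,"s19.png")
E
```

```text
clock: 34.45
position: [538.7, 201.8, 85.5]
orientation: [[0.999, 0.045, 0.001], [0.045, -0.999, 0.0], [0.001, -0.0, -1.0]]
contact_force: [0.4, -0.0, -0.2]
grip_width: 85.4
t34.45 pos [538.7 201.8  85.5] phi -87.4 w85.4 F [ 0.4 -0.  -0.2]
[0.001 0.    0.002] [-0.    -0.001  0.001]
```

View pics/s19.png

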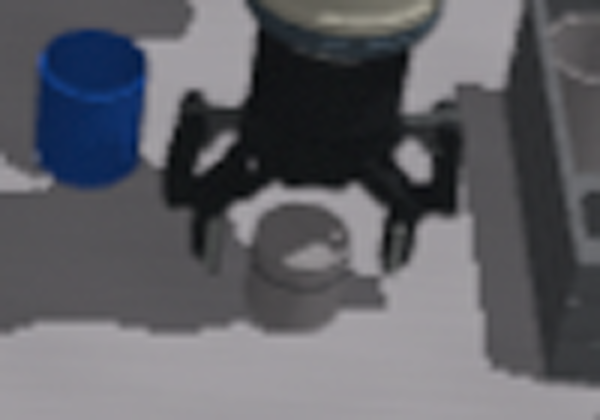

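The jaws straddle the tin and the tips line up with its mid-height. Close and lift.

```bash
python3 -m inch '[[255,0.001,0,0.001,0,0,0],[255,0.001,0,0.001,0,0,0],[255,0.001,0,0.001,0,0,0],[255,0.001,0,0.001,0,0,0],[255,0.001,0,0.001,0,0,0],[255,0.001,0,0.001,0,0,0],[255,0.001,0,-0.04,0,0,0],[255,0.001,0,-0.08,0,0,0],[255,0.001,0,-0.12,0,0,0],[255,0.001,0,-0.16,0,0,0],[255,0.001,0,-0.2,0,0,0],[255,0.001,0,-0.2,0,0,0]]' 60
python3 - <<'E'
from h import *
s=cam("scene");zoom(s,280,120,400,250,5,"s20.png")
go((440.3,-410.3,285,-87.5))
E
```

```text
clock: 35.5
position: [541.5, 202.2, 292.6]
orientation: [[0.999, 0.045, 0.011], [0.045, -0.999, 0.003], [0.011, -0.002, -1.0]]
contact_force: [1.7, -0.6, 0.5]
grip_width: 49.0
t35.55 pos [540.6 201.9 289.1] phi -87.4 w48.8 F [-0.2  0.3 -1.8]
[-0.128  0.607  0.002] [-0.002 -0.008  0.001]
```

View pics/s20.png

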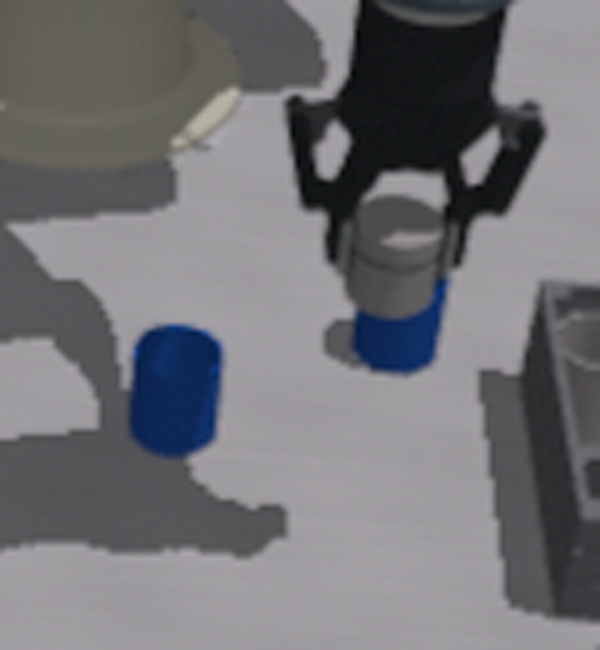

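The tin is held upright. Carry it to the pile.

```bash
python3 -m inch '[[255,-0.128,0.607,0,0,0,0],[255,-0.128,0.607,0,0,0,0],[255,-0.128,0.607,0,0,0,0],[255,-0.128,0.607,0,0,0,0],[255,-0.128,0.607,0,0,0,0],[255,-0.128,0.607,0,0,0,0],[255,-0.128,0.607,0,0,0,0],[255,-0.128,0.607,0,0,0,0],[255,-0.128,0.607,0,0,0,0],[255,-0.128,0.607,0,0,0,0],[255,-0.128,0.607,0,0,0,0],[255,-0.128,0.607,0,0,0,0]]'
python3 -m inch '[[255,0,0,0,0,0,0],[255,0,0,0,0,0,0],[255,0,0,0,0,0,0]]'
python3 - <<'E'
from h import *
go((440.3,-410.3,265,-87.5))
E
```

```text
clock: 36.55
position: [456.9, -293.5, 283.9]
orientation: [[0.999, 0.045, -0.001], [0.045, -0.999, 0.001], [-0.001, -0.001, -1.0]]
contact_force: [1.7, 0.1, -0.7]
grip_width: 49.0
clock: 36.8
position: [457.6, -291.5, 283.8]
orientation: [[0.999, 0.044, -0.001], [0.044, -0.999, 0.001], [-0.001, -0.001, -1.0]]
contact_force: [-0.7, -0.0, -1.2]
grip_width: 48.6
t36.80 pos [ 457.6 -291.5  283.8] phi -87.5 w48.6 F [-0.7 -0.  -1.2]
[-0.022  0.118  0.019] [-0.001  0.001  0.   ]
```

```bash
python3 -m inch '[[255,-0.022,0.118,0,0,0,0],[255,-0.022,0.118,0,0,0,0],[255,-0.022,0.118,0,0,0,0],[255,-0.022,0.118,0.019,0,0,0],[255,-0.022,0.118,0.019,0,0,0],[255,-0.022,0.118,0.019,0,0,0],[255,-0.022,0.118,0.019,0,0,0],[255,-0.022,0.118,0.019,0,0,0]]'
python3 - <<'E'
from h import *
s=cam("scene");zoom(s,80,100,240,240,4,"s21.png")
go((440.3,-410.3,235,-87.5))
E
```

```text
clock: 37.47
position: [442.0, -409.5, 266.4]
orientation: [[0.999, 0.046, 0.0], [0.046, -0.999, -0.0], [0.0, 0.0, -1.0]]
contact_force: [-0.3, -1.0, -1.2]
grip_width: 48.7
t37.52 pos [ 442.  -409.7  266.4] phi -87.3 w48.8 F [ 1.   0.5 -0.8]
[-0.002  0.001  0.031] [ 0.001 -0.001  0.003]
```

View pics/s21.png

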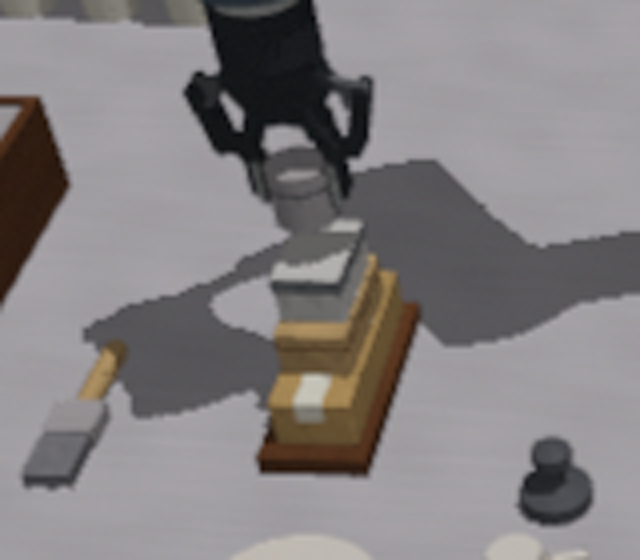

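The tin is over the tub, still upright in the jaws. Lower it.

```bash
python3 -m inch '[[255,-0.002,0.001,0.012,0,0,0],[255,-0.002,0.001,0.024,0,0,0],[255,-0.002,0.001,0.029,0,0,0],[255,-0.002,0.001,0.029,0,0,0],[255,-0.002,0.001,0.029,0,0,0],[255,-0.002,0.001,0.031,0,0,0],[255,-0.002,0.001,0.031,0,0,0]]'
python3 - <<'E'
from h import *
go((440.3,-410.3,234.5,-87.5))
E
```

```text
clock: 38.1
position: [439.6, -411.8, 235.0]
orientation: [[0.999, 0.045, 0.001], [0.045, -0.999, -0.001], [0.0, 0.001, -1.0]]
contact_force: [0.7, -0.4, -0.6]
grip_width: 48.7
t38.10 pos [ 439.6 -411.8  235. ] phi -87.4 w48.7 F [ 0.7 -0.4 -0.6]
[ 0.001 -0.002  0.001] [ 0.001 -0.001  0.001]
```

```bash
python3 -m inch '[[255,0,-0.001,0.001,0,0,0],[255,0,-0.001,0.001,0,0,0],[255,0,-0.001,0.001,0,0,0]]'
python3 - <<'E'
from h import *
go((440.3,-410.3,234.5,-87.5))
E
```

```text
clock: 38.35
position: [439.6, -411.4, 234.7]
orientation: [[0.999, 0.045, 0.001], [0.045, -0.999, -0.002], [0.001, 0.002, -1.0]]
contact_force: [-2.5, -1.5, 9.0]
grip_width: 48.7
t38.35 pos [ 439.6 -411.4  234.7] phi -87.4 w48.7 F [-2.5 -1.5  9. ]
[ 0.001 -0.001  0.   ] [ 0.002 -0.001  0.001]
```

Contact, 9 N. Release, rise, then move clear.

```bash
python3 -m inch '[[0,0,0,0,0,0,0],[0,0,0,0,0,0,0],[0,0,0,0,0,0,0],[0,0,0,0,0,0,0],[0,0,0,-0.02,0,0,0],[0,0,0,-0.05,0,0,0],[0,0,0,-0.09,0,0,0],[0,0,0,-0.1,0,0,0]]'
python3 -m inch '[[0,0,-0.3,0,0,0,0],[0,0,-0.3,0,0,0,0],[0,0,-0.3,0,0,0,0],[0,0,-0.3,0,0,0,0],[0,0,-0.3,0,0,0,0],[0,0,-0.3,0,0,0,0],[0,0,-0.3,0,0,0,0],[0,0,-0.3,0,0,0,0],[0,0,-0.3,0,0,0,0],[0,0,-0.3,0,0,0,0]]'
python3 - <<'E'
from h import *
c=cam("top");s=cam("scene");cv2.imwrite("pics/t22.png",c["pixels"]);zoom(c,340,140,480,280,4,"t22z.png");zoom(s,80,100,240,240,4,"s22z.png");cv2.imwrite("pics/s22.png",s["pixels"])
E
```

```text
clock: 39.02
position: [440.4, -411.8, 339.0]
orientation: [[0.999, 0.045, 0.004], [0.045, -0.999, -0.005], [0.004, 0.005, -1.0]]
contact_force: [0.9, -0.7, 1.2]
grip_width: 85.8
clock: 39.85
position: [426.1, -110.8, 333.8]
orientation: [[0.999, 0.046, 0.001], [0.046, -0.999, -0.0], [0.001, 0.0, -1.0]]
contact_force: [0.2, -0.2, -0.4]
grip_width: 85.3
```

View pics/s22z.png

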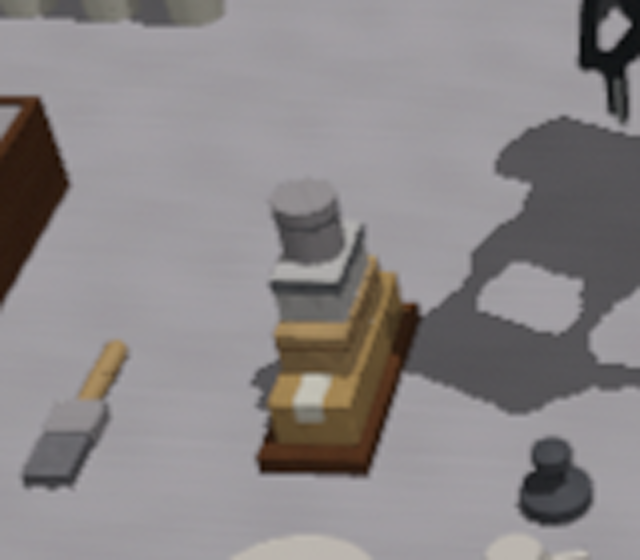

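View pics/t22.png

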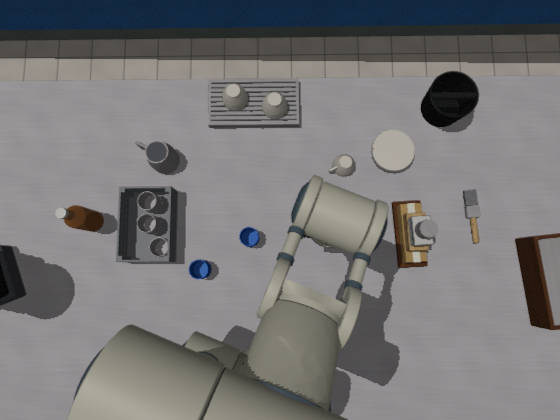

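View pics/s22.png

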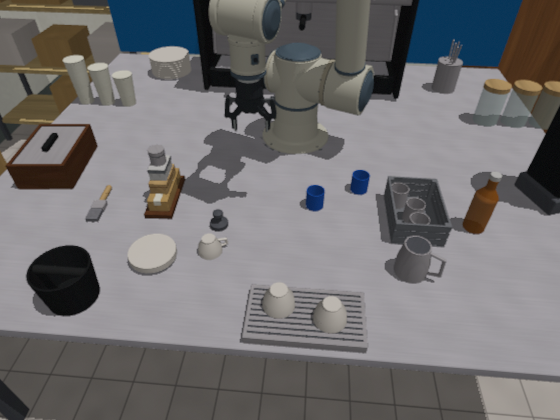

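View pics/t22z.png

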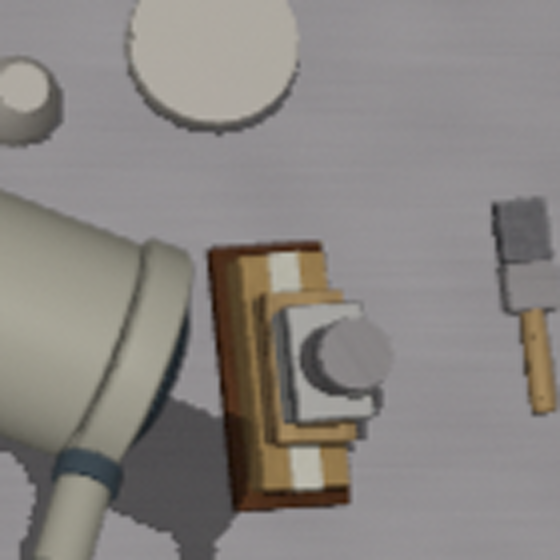

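The pile stands upright and the three cans are in the crate. One last numeric check of the tin, then hand in.

```bash
python3 -m inch '[[0,0,0,0,0,0,0],[0,0,0,0,0,0,0],[0,0,0,0,0,0,0],[0,0,0,0,0,0,0],[0,0,0,0,0,0,0],[0,0,0,0,0,0,0]]'
python3 - <<'E'
from h import *
c=cam("top");s=cam("scene")
a=((355.5)/4-.5+340,(355.5)/4-.5+140); b=((303.5)/4-.5+80,(198.5)/4-.5+100)
print("tin@200",onz(c,a,200),tri(c,a,s,b))
for u,v in[(148,201),(149,223),(160,247)]: print("can",onz(c,(u,v),72))
b=cv2.absdiff(c["pixels"],cv2.imread("pics/t22.png"));print("moved px",(b.max(2)>25).sum())
env.job_done()
E
```

```text
clock: 40.45
position: [426.0, -111.2, 333.5]
orientation: [[0.999, 0.044, -0.0], [0.044, -0.999, 0.0], [-0.0, -0.0, -1.0]]
contact_force: [-0.8, 0.3, -0.1]
grip_width: 85.2
tin@200 [ 439.427 -410.249  200.   ] (array([ 440.017, -412.541,  193.654]), np.float64(0.12323662823842735))
can [541.392 401.096  72.   ]
can [473.205 395.521  72.   ]
can [399.765 359.371  72.   ]
moved px 166
the job is handed in; nothing more can be done
```

The coffee bar is tidied and the job was handed in at about 40 s; no verdict is reported.

- **Cans:** all three empty cans were lifted into the grey crate. One was later knocked sideways inside it, but the last pictures show all three standing inside, below the rim.
- **Packs:** the carton, wood box, tub and round tin are stacked in that order on the board. No oblong steel tin was in view.
- **Pile position:** the centres measured within about 3 mm of the board's middle in plan. The carton is about 0.2° and the wood box about 2° off the board's direction; the tub is along it by eye, and the pile looks upright.
- **Left alone:** the cup, tamper, pitcher, saucers, bottle, brush and blue look-alikes show no visible movement.

Two checks did not fully agree:
- **Heights:** heights from the two views came out about 4 to 8 mm below the stated ones throughout. For the tin's top this was 194 mm against 200 mm. I took this as calibration offset, and the contact forces when setting down the packs agreed with the stated heights.
- **Movement:** between the last two top pictures 166 pixels differed. I did not look into it; they could be the arm settling.

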